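# Hang the seedling pot and photograph it

## Robot

A 6-joint arm with a two-finger parallel gripper is mounted at the origin on the work surface. World frame = base frame: x ahead of the robot, y to its left, z up, the work surface at z = 0. Lengths are in m, angles in rad, forces in N, time in s.
With the tool pointing down it reaches from about 0.35 to 0.775 m from the base axis. Payload 7.3 kg.
Tool frame: the origin (TCP) lies at the very end of the fingers, on their centre line; the grasp point (between the pads) lies 19 mm behind it; x points along the fingers, y is the direction in which the jaws open and shut, and the axes are right-handed (so a half turn about x gives the same grasp; the last joint's range is limited). The gripper opens to 92 mm and grips with 3 to 60 N. Pads are 19 mm wide; open, the fingers measure 130 mm over their backs; the gripper's body (75 mm by 190 mm) begins 47 mm behind the grasp point.
Start: joints at [-1.253, 0.342, 1.524, -0, 1.275, -0.146], TCP at [0.235, -0.47, 0.227] pointing down, gripper open.
Joint ranges: [-2.53, 2.53], [-0.77, 2.02], [0.04, 2.7], [-1, 4.14], [0.28, 2.66], [-3.11, 3.11]. Speed limits (rad/s): [2.57, 2.57, 3.14, 3.14, 3.14, 3.14].

## Interface

Orientations are given as [roll, pitch, yaw] about the fixed x, y, z axes, in that order (R = Rz(yaw) Ry(pitch) Rx(roll)).
In Python, from cell import observe, vision, job gives the robot as it stands.
- The arm moves only by the tool send_rows, never from a script. Its argument "motion" is a list of rows, each an object with "hand": the opening, from -1 (shut) to 1 (fully open), so that 0 is half open; "slide": the shift along the tool's x, y, z in mm, a list of three; "spin": the turn about the tool's x in rad. In form: [{"hand": hand, "slide": [tx, ty, tz], "spin": spin}, ...]. A call has 1 to 8 rows; each row shifts and turns the pose as measured when the row begins, along the tool's axes as they then stand; what a row does not reach is not made up. A row lasts 1/10 s, in which the tool goes at most 50 mm and 8.59 degrees, less where a joint would pass 70% of its speed; a pose out of reach is approached as far as the arm can. A call with a gripper value outside its range is refused whole. The fingers move at their own pace and stop on an object; "grip_force" is the grip in N (left out, the last holds). Time passes only in rows, so rows that do not move let the fingers close. It gives the time, the measured TCP pose, the force and the opening at its end, in the units of the state.
- observe(): the state, without advancing time (a new reading comes with each control period).
- vision.read_camera(name): name is "scene" or "top" or "wrist"; returns a dict with "pixels" (420x560x3 uint8, blue, green, red), "range_z" (420x560 float32, m along the optical axis (not along the pixel's ray), 0 where there is no reading), "fx", "fy", "cx", "cy" (pixels), "world_from_camera" (4x4, takes a point from camera to world coordinates); the wrist camera has in their place "T_tool_cam" (4x4, takes a point from camera to tool coordinates, whose origin is the TCP and whose axes are the tool frame's). Camera axes: x right, y down, z forward; pixel columns grow to the right and rows downward; lengths in m; the calibration is good to about 2 mm. A picture is of the moment at which its call begins: read the wrist's pose just before it.
- job.hand_in(): hands the job in, once; it reports no verdict.
Trained networks look in a picture, given as the dict that the camera call returned (one of the last four; its "shot" number tells which), for a name from the list of things; names that differ only in an ending like _2 or _b are one class to them, and where a whole thing is asked for, a point or a joint stands for the part that bears it (a point fixed in the world has none). Each returns a list of dicts, best first, with "conf" (0 to 1); they miss things now and then, are a little off and sometimes report something else, mostly with a low value. They report only what shows in the picture. A call takes as long as a camera call. They do not tell look-alikes from the thing itself.
- vision.search_frame(picture, thing): "uv" ([column, row] in pixels, amid what is visible of it).
- vision.cut_out(picture, thing): "mask" (420x560 bool, what is visible of it) and "uv" ([column, row] in pixels, amid what is visible of it).
The state is a dict: "time": time; "qpos": joint angles; "qvel": joint speeds; "joint_efforts": joint torques, N m; "tool_pos": TCP position; "tool_rot": TCP orientation; "contact_force": force on the tool from outside, world axes, zero at the start; "torque": the same for the moment, N m; "opening": finger opening in m.
Only numpy, scipy, OpenCV 4.12 (cv2) and the standard library are available. Lean on these libraries where they do the work, as an engineer would, in place of code of your own. Each camera call takes 0.05 s, during which the arm holds its last target.

## Task

Hang the round pot by its wire handle on the hook of the stand that the photo console's lens faces, gently, and let go of it there. Then half-press the console's two-stage key to its first click, hold it there for about a second to focus, press it all the way in to take the picture, and let it come back out. Leave the pot hanging still and everything else on the bench where it is.

Things in the scene. Friction and masses are not known exactly. Their poses are not given: they have to be found in the camera images.
- round_pot: Round terracotta pot with seedlings, the one to hang; 0.18 to 0.35 kg, upright on the bench, yaw within 0.5 rad of 0. Origin: centre of underside, z up. 66 mm across at the foot, 86 mm at the rim, 60 mm high. Rigid 7 mm wire handle in its y-z plane: up at y +-39 mm to z 100, then sloping to a peak on the axis, wire centre z 130 mm
- round_pot_eye (a point): Underside of the round pot's handle wire at its peak (126.5 mm above the pot's underside): the point that must rest on the hook. Axes as the pot's
- round_pot_tab (a point): Point on the axis of the black grip tab that stands on the handle's peak, 155 mm above the pot's underside. Tab: 24 mm along the pot's x, 12 mm along y, from 130 to 172 mm high. Pinch it across its 12 mm (fingers closing along the pot's y), fingertips staying over 137 mm high so that they clear wire and hook
- square_pot: Bystander: terracotta pot 80 mm square, 60 mm high, with the same handle and tab (top at 172 mm). The two pots stand, either way round, at two places right of the console
- hook_stand: Fixed stand with one hook. Origin under its 16 mm post (222 mm high); base plate 12 mm thick, x -95 to 35, y +-55 mm. The hook, an 8 mm bar, runs from the post towards the stand's -x (the robot): at z 217 mm to x -48, dips to a level seat at x -62 to -88 (bar centre z 205), rises to a tip at x -107. Hang things over the tip from the -x side, then down into the seat
- hook_seat (a point): Top of the hook's bar at the middle of the seat (stand frame -75, 0, 209 mm). x axis points along the hook from its tip to its post, z up
- hook_tip (a point): Topmost point of the hook's upturned tip (stand frame -107, 0, 233 mm), 24 mm above the seat
- console: Fixed photo console, 104 mm wide, 236 high. Origin: centre of underside. Its front (own -x) faces the robot's right: yaw 1.42 to 1.72 rad. Foot x -83 to 107 mm. The low front slopes 35 degrees and carries the key; over it the camera housing overhangs (z 161 to 236, front face at x -45 mm), so press with the tool tilted some 35 degrees, pointing down and to its +x. Lens at the back (to x 140)
- key_top (a point): Centre of the outer face of the two-stage key, white, round, on a black bezel, 32 mm across, 17 mm out of the slope (console frame -70, 0, 99 mm when out). z points out of the key (35 degrees from vertical, leaning to the console's -x), y is the console's y. Moves with the key; press along -z
- key_half (a joint): First stage of the key, m: 0 out, 0.006 at the first click. Soft spring: starts at 1.2 N, 3 N at the click
- key_full (a joint): Second stage of the key, m: 0 out, 0.006 fully in. It stays at 0 until about 8 N, 11 N at the bottom; the face then lies 12 mm in. Both stages spring back when let go
- spray_bottle: Bystander: white bottle 60 mm across, 150 mm high, origin under it
- seed_jar: Bystander: amber jar 56 mm across, 70 mm high, origin under it
- bench_brush: Bystander: wooden hand brush 180 mm long lying on the bench close to the robot
- water_cup: Bystander: grey cup 70 mm across, 80 mm high, origin under it
- label_tray: Bystander: open black tray 100 x 160 x 30 mm with blue plant tags, origin under it
- pot_saucer: Bystander: terracotta saucer 100 mm across, 12 mm high
Mind the look-alikes: they are no part of the job. Leave any red look-alike of the hook_stand alone.

How it is judged:
By the outcome, as a careful person would: the job done as asked, in the order asked, and still so for the second after the job is handed in, with the robot touching nothing.
It also fails if it takes over 72 s, if anything falls off the work surface, if the arm or the gripper's body presses on something with over 40 N, if the wrist force passes 120 N, or if a joint passes its speed limit or range.

## Working session

There is one attempt and no reset: what is moved stays moved. The work goes in short steps, Python scripts to look and compute and a tool call to move; the robot and the scene stay as the last step left them, time stands still between calls to the robot, and variables do not carry over. Pictures are saved under pics/ and viewed, and the job is handed in when it is done.

Besides the shell and the picture viewer there is one more tool, called after "Call:" by a JSON object that holds its "method" and its "body", one argument or row to a line. send_rows: Moves the arm, as the interface text tells. Its arguments: {"type":"object","properties":{"motion":{"type":"array","items":{"type":"object","properties":{"hand":{"type":"number"},"slide":{"type":"array","items":{"type":"number"}},"spin":{"type":"number"}}}},"grip_force":{"type":"number"}},"required":["motion"]}

```bash
ls; mkdir -p pics; cat > h.py <<'E'
import numpy as np, cv2
from cell import observe, vision, job
from scipy.spatial.transform import Rotation as R
def toolT(s):
    T=np.eye(4);T[:3,:3]=R.from_euler('xyz',s['tool_rot']).as_matrix();T[:3,3]=s['tool_pos'];return T
def cam(name):
    s=observe();p=vision.read_camera(name)
    p['T']=p['world_from_camera'] if name!='wrist' else toolT(s)@p['T_tool_cam']
    return p
def cloud(p):
    z=p['range_z'];v,u=np.mgrid[0:z.shape[0],0:z.shape[1]]
    P=np.stack([(u-p['cx'])/p['fx']*z,(v-p['cy'])/p['fy']*z,z],-1)
    W=P@np.array(p['T'])[:3,:3].T+np.array(p['T'])[:3,3]
    W[z<=0]=np.nan
    return W
E
python3 - <<'E'
from h import *
print(observe())
for n in ['scene','top','wrist']:
    p=cam(n);cv2.imwrite(f'pics/{n}0.png',p['pixels']);print(n,np.round(p['T'],3).tolist(),p['fx'],p['cx'],p['cy'])
    np.savez(f'{n}0.npz',W=cloud(p),px=p['pixels'])
    for t in ['round_pot','round_pot_tab','square_pot','hook_stand','console','key_top','spray_bottle']:
        for d in vision.search_frame(p,t): print(n,t,np.round(d['uv']),round(d['conf'],2))
E
```

```text
pics
{'time': 0.0, 'qpos': array([-1.25299021e+00,  3.42724602e-01,  1.52501078e+00, -1.20926911e-05,
        1.27537517e+00, -1.45981447e-01]), 'qvel': array([ 1.02999196e-03,  1.16583764e-03,  1.26140086e-03,  1.32585908e-06,
       -1.28528089e-03,  9.16898149e-04]), 'joint_efforts': array([-1.74183410e-04, -4.31241918e+01, -2.44222856e+01,  7.17626070e-02,
        5.58648503e-02, -1.28681518e-04]), 'tool_pos': array([ 0.23475251, -0.46914683,  0.22604616]), 'tool_rot': array([-1.70915981,  1.56927839,  1.89622394]), 'contact_force': array([-0.17872749,  0.22466563, -0.32662649]), 'torque': array([-0.01116855,  0.04657667, -0.00593468]), 'opening': 0.09149518076940887}
scene [[0.546, 0.679, -0.491, 1.344], [0.838, -0.451, 0.307, -0.446], [-0.013, -0.579, -0.815, 1.482], [0.0, 0.0, 0.0, 1.0]] 496.2557008888365 271.135095838643 215.61907658410445
scene round_pot [170. 302.] 0.87
scene round_pot_tab [331. 219.] 0.41
scene square_pot [184. 250.] 0.98
scene square_pot [330. 219.] 0.53
scene hook_stand [309. 150.] 0.96
scene hook_stand [330. 221.] 0.62
scene console [280. 236.] 0.88
scene key_top [260. 258.] 0.47
scene spray_bottle [236. 306.] 0.63
scene spray_bottle [331. 220.] 0.6
top [[0.012, -0.993, 0.116, 0.371], [-1.0, -0.013, -0.009, 0.052], [0.011, -0.116, -0.993, 1.333], [0.0, 0.0, 0.0, 1.0]] 432.7726506980484 282.4926112078211 210.00393243712276
top round_pot [416. 191.] 0.75
top round_pot_tab [415. 195.] 0.88
top square_pot [368. 241.] 0.82
top hook_stand [166. 289.] 0.56
top hook_stand [212. 190.] 0.55
top hook_stand [413. 192.] 0.51
top console [282. 178.] 0.82
top key_top [317. 173.] 0.56
top spray_bottle [362. 146.] 0.73
wrist [[0.448, -0.858, -0.25, 0.303], [-0.894, -0.43, -0.124, -0.435], [-0.001, 0.279, -0.96, 0.385], [0.0, 0.0, 0.0, 1.0]] 333.84057950366844 276.3377808340342 210.06371790650778
```

View pics/scene0.png

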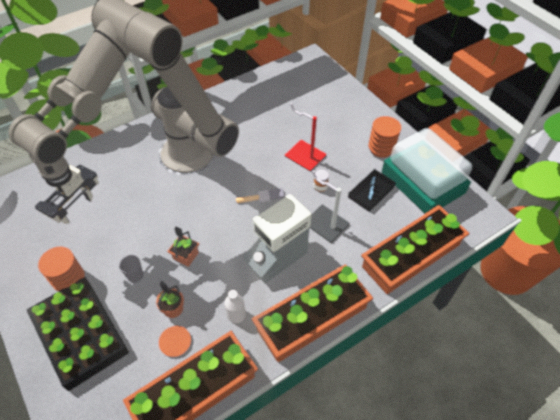

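View pics/top0.png

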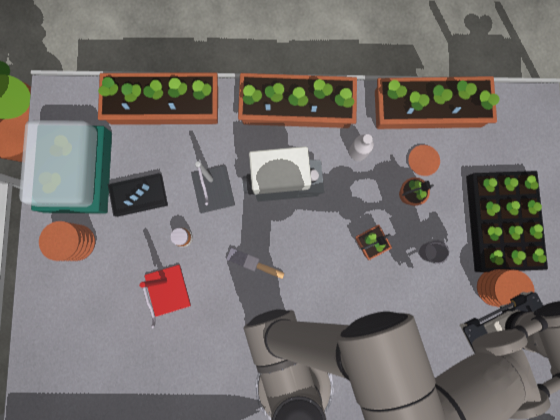

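View pics/wrist0.png

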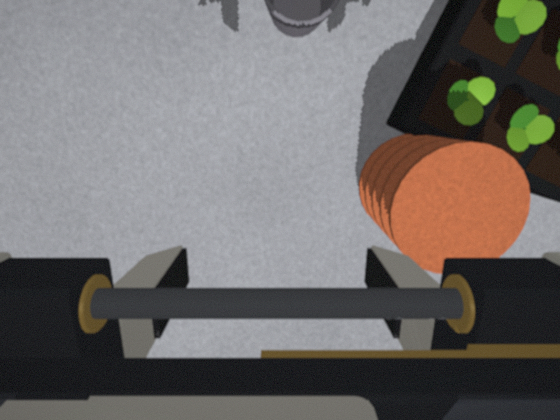

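The top view shows the round pot at (416,191) and the square pot at (374,241). The console is at (282,170), with its key on the right at (316,175). The grey stand at (212,187) is on the lens side, and the red look-alike is at (165,290). Next I'll measure.

```bash
python3 - <<'E'
from h import *
d=np.load('top0.npz');W=d['W'];px=d['px']
def big(px,a,b,c,e,k): return cv2.resize(px[b:e,a:c],None,fx=k,fy=k,interpolation=cv2.INTER_CUBIC)
cv2.imwrite('pics/t_pot.png',np.hstack([big(px,330,110,470,270,4)]))
cv2.imwrite('pics/t_hook.png',np.hstack([big(px,180,110,340,230,4.5)]))
def pr(n,m):
    P=W[m];print(n,len(P),np.round(np.median(P,0),4),np.round(P.min(0),3),np.round(P.max(0),3))
z=W[...,2]
def box(u0,v0,u1,v1,zl,zh):
    m=np.zeros(z.shape,bool);m[v0:v1,u0:u1]=1;return m&(z>zl)&(z<zh)
pr('pot tab',box(395,170,440,215,.14,.19))
pr('pot rim',box(395,170,440,215,.045,.075))
pr('sq tab',box(355,215,400,265,.14,.19))
pr('hook bar',box(180,120,240,215,.19,.26))
pr('base',box(180,150,240,215,.006,.03))
pr('red bar',box(130,220,200,330,.19,.26))
pr('cons top',box(240,130,340,205,.2,.26))
pr('key',box(305,160,330,190,.06,.13))
m=box(180,120,240,215,.19,.27)
P=W[m];o=np.argsort(P[:,0])
print(np.round(P[o][::3],3))
d=np.load('scene0.npz');W=d['W'];px=d['px'];z=W[...,2]
cv2.imwrite('pics/s_pot.png',big(px,130,200,290,320,4.5))
cv2.imwrite('pics/s_hook.png',big(px,230,100,370,280,3.3))
pr('S tab',box(140,260,200,320,.14,.19))
pr('S hook',box(300,150,360,250,.19,.26))
E
```

```text
pot tab 70 [ 0.58   -0.3517  0.1679] [ 0.569 -0.361  0.14 ] [ 0.592 -0.346  0.175]
pot rim 414 [ 0.5699 -0.3454  0.0597] [ 0.539 -0.399  0.047] [ 0.622 -0.312  0.075]
sq tab 58 [ 0.4265 -0.2265  0.1689] [ 0.416 -0.239  0.142] [ 0.438 -0.219  0.177]
hook bar 164 [0.5778 0.2543 0.2177] [0.51  0.234 0.191] [0.624 0.271 0.236]
base 1279 [0.5846 0.2507 0.0112] [0.513 0.181 0.006] [0.693 0.357 0.03 ]
red bar 194 [0.2681 0.3806 0.2177] [0.2   0.357 0.193] [0.313 0.401 0.235]
cons top 2436 [0.605  0.0498 0.235 ] [ 0.549 -0.032  0.2  ] [0.666 0.13  0.242]
key 337 [ 0.62   -0.0559  0.0762] [ 0.578 -0.08   0.06 ] [ 0.67  -0.036  0.109]
[[0.51  0.238 0.231]
 [0.513 0.241 0.23 ]
 [0.515 0.24  0.232]
 [0.519 0.236 0.227]
 [0.523 0.243 0.215]
 [0.525 0.241 0.214]
 [0.528 0.241 0.212]
 [0.531 0.242 0.209]
 [0.534 0.242 0.211]
 [0.536 0.242 0.211]
 [0.54  0.248 0.207]
 [0.541 0.241 0.2  ]
 [0.543 0.246 0.204]
 [0.545 0.248 0.206]
 [0.548 0.248 0.205]
 [0.55  0.246 0.207]
 [0.553 0.251 0.206]
 [0.555 0.251 0.208]
 [0.558 0.251 0.209]
 [0.56  0.253 0.21 ]
 [0.562 0.248 0.213]
 [0.564 0.25  0.217]
 [0.566 0.249 0.221]
 [0.568 0.248 0.213]
 [0.57  0.255 0.216]
 [0.572 0.25  0.219]
 [0.575 0.25  0.217]
 [0.578 0.255 0.216]
 [0.579 0.257 0.221]
 [0.583 0.253 0.218]
 [0.585 0.255 0.218]
 [0.587 0.255 0.22 ]
 [0.59  0.257 0.222]
 [0.593 0.261 0.219]
 [0.595 0.26  0.223]
 [0.598 0.258 0.22 ]
 [0.6   0.258 0.222]
 [0.602 0.256 0.215]
 [0.604 0.262 0.216]
 [0.607 0.259 0.215]
 [0.609 0.259 0.218]
 [0.61  0.259 0.201]
 [0.611 0.258 0.221]
 [0.612 0.265 0.227]
 [0.613 0.257 0.226]
 [0.614 0.258 0.194]
 [0.615 0.262 0.228]
 [0.615 0.256 0.203]
 [0.616 0.266 0.221]
 [0.618 0.257 0.216]
 [0.618 0.256 0.203]
 [0.62  0.267 0.23 ]
 [0.621 0.271 0.225]
 [0.621 0.258 0.212]
 [0.624 0.266 0.225]]
S tab 60 [ 0.5902 -0.354   0.1674] [ 0.573 -0.362  0.141] [ 0.6   -0.345  0.18 ]
S hook 336 [0.6344 0.1236 0.225 ] [0.518 0.084 0.19 ] [0.663 0.272 0.244]
```

View pics/t_pot.png

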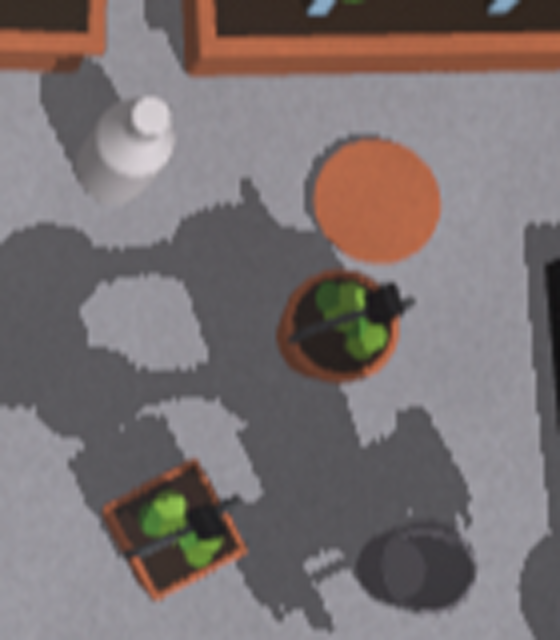

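View pics/t_hook.png

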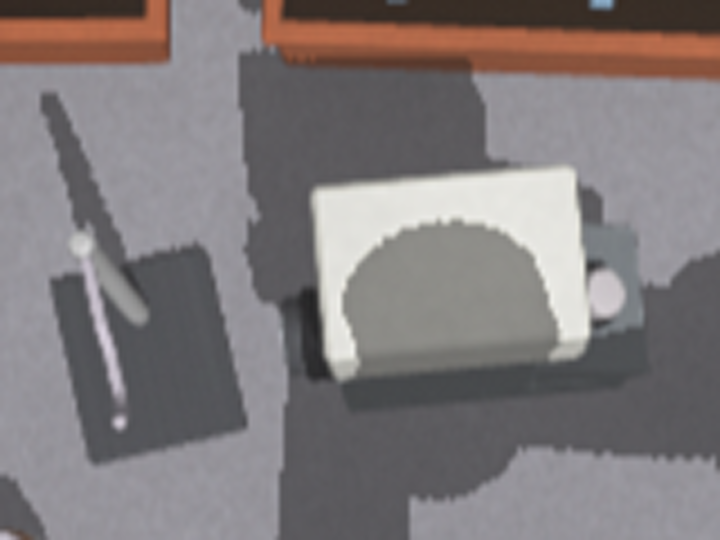

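View pics/s_pot.png

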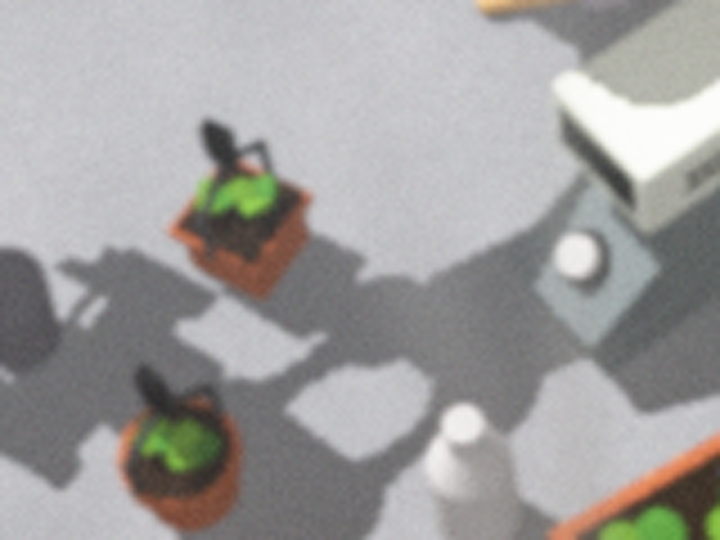

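View pics/s_hook.png

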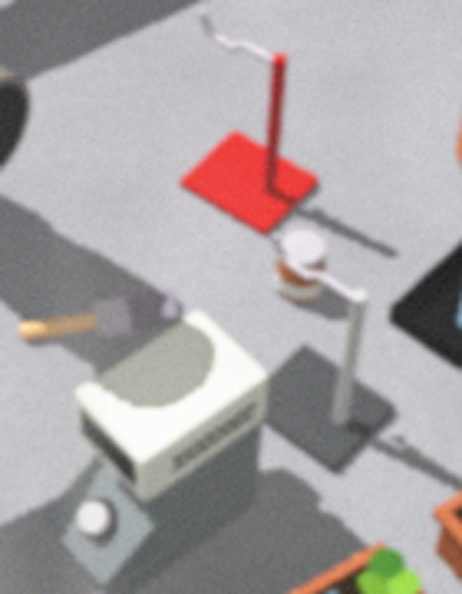

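Candidates for each object:
- **Pots:** round pot at top (416,191), against the square one at (374,241).
- **Stands:** grey at (205,175), facing the lens, against the red one at (165,290).

The crops show a round rim at (416,191), so that is the round pot. The grey stand is the one beside the lens. Now I'll refine the poses.

```bash
python3 - <<'E'
from h import *
from scipy.optimize import least_squares
T=toolT(observe());print('tool axes',np.round(T[:3,:3],3).tolist())
for n,bx in [('top',(385,165,450,220)),('scene',(140,260,205,325))]:
    d=np.load(n+'0.npz');W=d['W'];px=d['px'].astype(int)
    u0,v0,u1,v1=bx;P=W[v0:v1,u0:u1].reshape(-1,3);C=px[v0:v1,u0:u1].reshape(-1,3)
    g=~np.isnan(P[:,0]);P=P[g];C=C[g]
    near=np.hypot(P[:,0]-.57,P[:,1]+.347)<.07
    P=P[near];C=C[near]
    # handle+tab points: dark
    dark=(C.max(1)<75)
    H=P[(P[:,2]>.085)&(P[:,2]<.135)&dark];
    Tb=P[(P[:,2]>.15)&(P[:,2]<.18)&dark]
    c=H.mean(0)[:2]
    if len(H)>5:
        _,_,V=np.linalg.svd(H[:,:2]-c);v=V[0]*np.sign(V[0][1]);print(n,'handle n',len(H),'ctr',c,'yaw',np.arctan2(-v[0],v[1]), 'range',H.min(0),H.max(0))
        print(np.round(H[np.argsort(H[:,1])][::max(1,len(H)//15)],3).tolist())
    print(n,'tab',len(Tb),Tb.mean(0))
    rim=P[(P[:,2]>.052)&(P[:,2]<.066)&(C[np.arange(len(C)),2][...]>110)] if True else 0
    r=least_squares(lambda q:np.hypot(rim[:,0]-q[0],rim[:,1]-q[1])-.040,[.57,-.347],loss='soft_l1',f_scale=.003)
    print(n,'rim',len(rim),r.x)
d=np.load('top0.npz');W=d['W'];z=W[...,2]
m=np.zeros(z.shape,bool);m[160:215,185:240]=1
m&=(z>.008)&(z<.018)&(d['px'].max(2)<90)
P=W[m][:,:2].astype(np.float32);r=cv2.minAreaRect(P*1000);print('base',len(P),r)
m=np.zeros(z.shape,bool);m[120:205,235:345]=1;m&=(z>.228)&(z<.245)
P=W[m][:,:2].astype(np.float32);print('console top',cv2.minAreaRect(P*1000))
p=cam('top')
for t in ['key_top']:
  for dd in vision.cut_out(p,t)[:1]:
    Q=cloud(p)[dd['mask']];print(t,dd['conf'],np.nanmedian(Q,0),Q.min(0),Q.max(0))
p=cam('scene')
for dd in vision.cut_out(p,'key_top')[:2]:
    Q=cloud(p)[dd['mask']];print(t,dd['conf'],dd['uv'],np.nanmedian(Q,0))
E
```

```text
tool axes [[0.0, 0.447, -0.894], [-0.0, -0.894, -0.447], [-1.0, 0.0, -0.0]]
top handle n 47 ctr [ 0.57518286 -0.33543398] yaw 0.29774435710789626 range [ 0.56673364 -0.38527312  0.08535585] [ 0.59147115 -0.31397542  0.13288694]
[[0.589, -0.385, 0.111], [0.573, -0.352, 0.132], [0.58, -0.351, 0.128], [0.579, -0.345, 0.128], [0.575, -0.344, 0.121], [0.581, -0.342, 0.118], [0.576, -0.338, 0.114], [0.579, -0.336, 0.112], [0.576, -0.332, 0.114], [0.576, -0.33, 0.111], [0.573, -0.327, 0.111], [0.568, -0.323, 0.107], [0.569, -0.321, 0.104], [0.568, -0.318, 0.105], [0.572, -0.316, 0.101], [0.571, -0.315, 0.085]]
top tab 56 [ 0.58028082 -0.35259683  0.16628095]
top rim 48 [ 0.58188657 -0.35590564]
scene handle n 14 ctr [ 0.58645708 -0.34906217] yaw 0.3169281478074019 range [ 0.57217265 -0.38919398  0.09194837] [ 0.60015276 -0.3193828   0.13433387]
[[0.597, -0.389, 0.094], [0.6, -0.388, 0.106], [0.589, -0.361, 0.13], [0.582, -0.359, 0.125], [0.589, -0.358, 0.128], [0.594, -0.356, 0.134], [0.594, -0.35, 0.134], [0.587, -0.344, 0.129], [0.581, -0.342, 0.124], [0.586, -0.341, 0.124], [0.584, -0.339, 0.125], [0.575, -0.322, 0.105], [0.581, -0.32, 0.113], [0.572, -0.319, 0.092]]
scene tab 36 [ 0.59011528 -0.35528208  0.16621804]
scene rim 117 [ 0.58582397 -0.35407774]
base 775 ((590.1380615234375, 255.64364624023438), (125.30840301513672, 106.39898681640625), 14.489887237548828)
console top ((608.18212890625, 50.18738555908203), (105.30593872070312, 154.8728790283203), 6.117572784423828)
key_top 0.46 [ 0.6875595  -0.39956111  0.01174075] [nan nan nan] [nan nan nan]
key_top 0.65 [259.6, 255.9] [ 0.62505029 -0.04707305  0.09874487]
key_top 0.19 [174.5, 341.3] [ 0.69098253 -0.39973456  0.01180121]
```

```bash
python3 - <<'E'
from h import *
W=np.load('top0.npz')['W']
for n,(u0,v0,u1,v1) in dict(stack=(475,265,540,300),tray=(470,170,545,270),cup=(415,235,455,265)).items():
    P=W[v0:v1,u0:u1].reshape(-1,3);P=P[(P[:,2]>.03)];print(n,np.nanpercentile(P,[2,50,98],axis=0).round(3).tolist())
E
```

```text
stack [[0.273, -0.704, 0.045], [0.317, -0.578, 0.127], [0.366, -0.516, 0.334]]
tray [[0.359, -0.732, 0.04], [0.497, -0.632, 0.051], [0.64, -0.539, 0.077]]
cup [[0.369, -0.44, 0.031], [0.402, -0.422, 0.065], [0.433, -0.375, 0.083]]
```

Call:
{"method": "send_rows", "body": {
  "motion": [
    {"hand": 0.3,"slide": [-30,0,-10],"spin": 0.06},
    {"hand": 0.3,"slide": [-5,7,-48],"spin": 0.1}
  ],
  "grip_force": 30
}}

```text
time: 1.6
tool_pos: [0.2878, -0.4537, 0.2618]
tool_rot: [-0.988, 1.568, 2.447]
contact_force: [-0.0, -0.7, 0.3]
opening: 0.0802
```

Call:
{"method": "send_rows", "body": {
  "motion": [
    {"hand": 0.3,"slide": [0,-2,-45]},
    {"hand": 0.3,"slide": [0,-2,-45]},
    {"hand": 0.3,"slide": [0,-2,-45]},
    {"hand": 0.3,"slide": [0,-2,-45]},
    {"hand": 0.3,"slide": [0,-2,-45]},
    {"hand": 0.3,"slide": [0,0,-45]},
    {"hand": 0.3,"slide": [0,0,-20]}
  ]
}}

```text
schema error: expected keys hand, slide, spin
```

```bash
python3 - <<'E'
from h import *
s=observe();print(s['tool_pos'],s['tool_rot'],s['qpos'])
p=cam('wrist');cv2.imwrite('pics/w1.png',p['pixels']);np.savez('w1.npz',W=cloud(p),px=p['pixels'],T=p['T'])
E
```

```text
[ 0.28777587 -0.45368254  0.26178017] [-0.98829034  1.56790553  2.4469247 ] [-1.14746109e+00  3.41560752e-01  1.42650950e+00 -1.28901173e-03
  1.37612205e+00  1.29963854e-01]
```

View pics/w1.png

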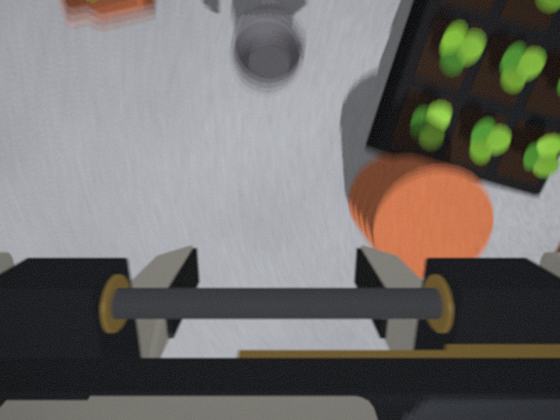

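Call:
{"method": "send_rows", "body": {
  "motion": [
    {"hand": 0.3,"slide": [0,-2,-45],"spin": 0},
    {"hand": 0.3,"slide": [0,-2,-45],"spin": 0},
    {"hand": 0.3,"slide": [0,-2,-45],"spin": 0},
    {"hand": 0.3,"slide": [0,-2,-45],"spin": 0},
    {"hand": 0.3,"slide": [0,-2,-45],"spin": 0},
    {"hand": 0.3,"slide": [0,0,-45],"spin": 0},
    {"hand": 0.3,"slide": [0,0,-15],"spin": 0},
    {"hand": 0.3,"slide": [0,0,0],"spin": 0}
  ]
}}

```text
time: 2.45
tool_pos: [0.5766, -0.3531, 0.2592]
tool_rot: [-2.122, 1.565, 1.315]
contact_force: [-0.2, 0.4, -0.4]
opening: 0.0598
```

```bash
python3 - <<'E'
from h import *
s=observe();print(s['tool_pos'],s['tool_rot'],s['qpos'])
p=cam('wrist');cv2.imwrite('pics/w2.png',p['pixels']);np.savez('w2.npz',W=cloud(p),px=p['pixels'],T=p['T'])
E
```

```text
[ 0.57657812 -0.35313531  0.25921741] [-2.12226035  1.56456636  1.31502233] [-0.66548082  0.62039459  0.97937434  0.00571636  1.54430583  0.60946697]
```

View pics/w2.png

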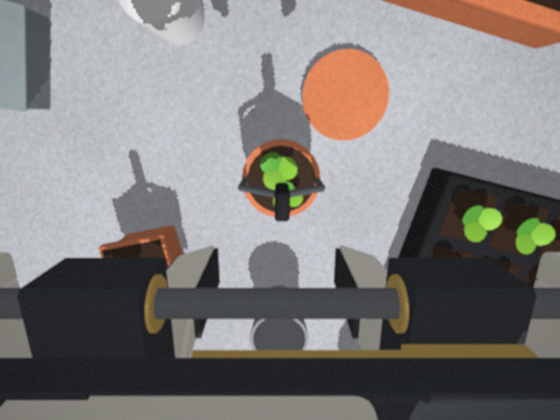

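The wrist view shows the round pot's rim at (282,178) and its tab at (282,200). The handle is level across (240–322,187), so the yaw is right. The next step is measuring the tab offset.

```bash
python3 - <<'E'
from h import *
from scipy.optimize import least_squares
d=np.load('w2.npz');W=d['W'];px=d['px'].astype(int)
T=toolT(observe());
def loc(P): return (P-T[:3,3])@T[:3,:3]
P=W[130:235,225:340].reshape(-1,3);C=px[130:235,225:340].reshape(-1,3)
dark=C.max(1)<60
for a,b in [(.16,.18),(.14,.16),(.125,.138),(.09,.125)]:
    m=dark&(P[:,2]>a)&(P[:,2]<b);L=loc(P[m]);print(a,m.sum(),P[m].mean(0).round(4),'loc mean',L.mean(0).round(4),'min',L.min(0).round(4),'max',L.max(0).round(4))
m=dark&(P[:,2]>.085)&(P[:,2]<.135);L=loc(P[m]);print('slope',np.polyfit(L[:,1],L[:,2],1))
m=(P[:,2]>.052)&(P[:,2]<.066)&(C[:,2]>110)&(C[:,1]<110);R_=P[m]
r=least_squares(lambda q:np.hypot(R_[:,0]-q[0],R_[:,1]-q[1])-.040,[.58,-.354],loss='soft_l1',f_scale=.002);print(m.sum(),r.x, loc(np.array([*r.x,.06])))
print(T[:3,:3].round(3).tolist())
E
```

```text
0.16 400 [ 0.5863 -0.353   0.1713] loc mean [ 0.0878  0.0032 -0.0101] min [ 0.0851 -0.0021 -0.0197] max [0.0991 0.0089 0.0018]
0.14 66 [ 0.5948 -0.3501  0.1513] loc mean [ 0.1079  0.003  -0.0191] min [ 0.0993 -0.0022 -0.0196] max [ 0.1189  0.009  -0.0171]
0.125 3 [ 0.584  -0.3468  0.1284] loc mean [ 0.1308 -0.0032 -0.0096] min [ 0.1288 -0.0032 -0.01  ] max [ 0.1327 -0.0032 -0.0091]
0.09 27 [ 0.5851 -0.3473  0.1036] loc mean [ 0.1556 -0.0022 -0.0104] min [ 0.1416 -0.0354 -0.011 ] max [ 0.1692  0.0421 -0.008 ]
slope [ 0.00858209 -0.01022936]
532 [ 0.58422348 -0.35324298] [ 0.19914874  0.00344534 -0.00774686]
[[0.001, 0.291, -0.957], [0.006, -0.957, -0.291], [-1.0, -0.006, -0.003]]
```

Call:
{"method": "send_rows", "body": {
  "motion": [
    {"hand": 0.3,"slide": [20,3,-9],"spin": 0},
    {"hand": 0.1,"slide": [45,0,0],"spin": 0},
    {"hand": 0.1,"slide": [40,0,0],"spin": 0},
    {"hand": 0.1,"slide": [10,0,0],"spin": 0},
    {"hand": 0.1,"slide": [0,0,0],"spin": 0}
  ]
}}

```text
time: 3.0
tool_pos: [0.5804, -0.3576, 0.1442]
tool_rot: [-2.7, 1.567, 0.732]
contact_force: [0.0, -0.4, 0.3]
opening: 0.0505
```

```bash
python3 - <<'E'
from h import *
s=observe();T=toolT(s);print(s['tool_pos'],s['tool_rot'])
p=cam('wrist');cv2.imwrite('pics/w3.png',p['pixels']);W=cloud(p);px=p['pixels'].astype(int)
L=(W-T[:3,3])@T[:3,:3]
m=(px.max(2)<60)&(W[...,2]>.15)&(W[...,2]<.18)&(abs(L[...,1])<.02)&(abs(L[...,2])<.03)
print(m.sum(),L[m].mean(0),L[m].min(0),L[m].max(0))
E
```

```text
[ 0.58044837 -0.35756707  0.14420027] [-2.70027035  1.56692223  0.73237731]
1132 [-0.02347774 -0.00257912 -0.01209282] [-0.02973481 -0.00846392 -0.01697706] [-0.00580478  0.00326211 -0.00200606]
```

View pics/w3.png

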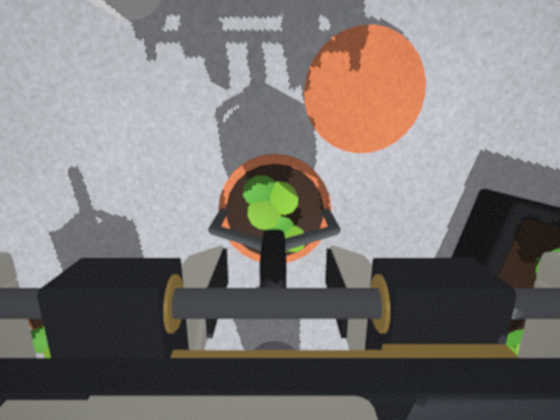

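Call:
{"method": "send_rows", "body": {
  "motion": [
    {"hand": 0.1,"slide": [3,-2.5,-5.5],"spin": 0},
    {"hand": 0.1,"slide": [0,0,0],"spin": 0},
    {"hand": -1,"slide": [0,0,0],"spin": 0},
    {"hand": -1,"slide": [0,0,0],"spin": 0},
    {"hand": -1,"slide": [0,0,0],"spin": 0},
    {"hand": -1,"slide": [0,0,0],"spin": 0},
    {"hand": -1,"slide": [0,0,0],"spin": 0},
    {"hand": -1,"slide": [0,0,0],"spin": 0}
  ],
  "grip_force": 35
}}

```text
time: 3.85
tool_pos: [0.5879, -0.3561, 0.1506]
tool_rot: [2.435, 1.556, -0.416]
contact_force: [0.2, 0.0, -2.5]
opening: 0.0122
```

```bash
python3 - <<'E'
from h import *
s=observe();T=toolT(s);print(s['tool_pos'],s['tool_rot'],s['opening'],s['qvel'].round(4),s['contact_force'])
p=cam('wrist');cv2.imwrite('pics/w4.png',p['pixels'])
s=observe();print(s['tool_pos'],s['qvel'].round(4))
E
```

```text
[ 0.58793681 -0.35610331  0.15055731] [ 2.43549525  1.55551797 -0.41550528] 0.01220029611530065 [ 0.0011  0.0019  0.0054 -0.0007  0.002  -0.0013] [ 0.17508144  0.04799887 -2.53701134]
[ 0.58790395 -0.35617582  0.15047813] [-0.0007  0.0021 -0.001  -0.0029 -0.0024 -0.0004]
```

View pics/w4.png

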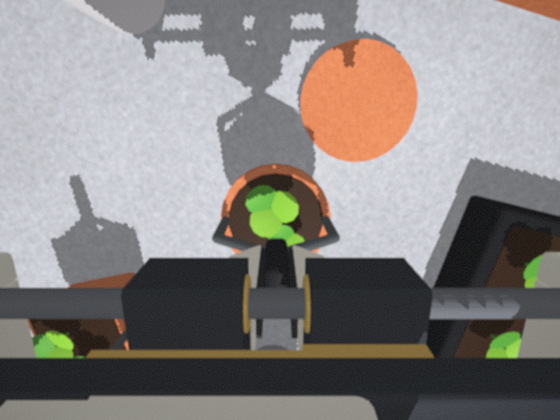

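Call:
{"method": "send_rows", "body": {
  "motion": [
    {"hand": -1,"slide": [-15,0,0],"spin": 0},
    {"hand": -1,"slide": [-40,0,0],"spin": 0},
    {"hand": -1,"slide": [-45,0,0],"spin": 0},
    {"hand": -1,"slide": [-45,0,0],"spin": 0},
    {"hand": -1,"slide": [-45,0,0],"spin": 0},
    {"hand": -1,"slide": [-45,0,0],"spin": 0},
    {"hand": -1,"slide": [-35,-20,0],"spin": 0.03},
    {"hand": -1,"slide": [-10,-40,-3],"spin": 0.03}
  ]
}}

```text
time: 4.7
tool_pos: [0.5696, -0.2988, 0.4299]
tool_rot: [-1.401, 1.566, 1.964]
contact_force: [1.2, 0.2, -2.1]
opening: 0.0114
```

```bash
python3 - <<'E'
from h import *
s=observe();T=toolT(s);print(s['tool_pos'],T[:3,:3].round(3).tolist(),s['contact_force'],s['qpos'].round(3))
E
```

```text
[ 0.56960509 -0.29878925  0.4298636 ] [[-0.002, 0.221, -0.975], [0.005, -0.975, -0.221], [-1.0, -0.005, 0.001]] [ 1.1773431   0.1979224  -2.11052325] [-0.604  0.562  0.63   0.003  1.953  0.746]
```

Call:
{"method": "send_rows", "body": {
  "motion": [
    {"hand": -1,"slide": [0,-45,-3],"spin": 0},
    {"hand": -1,"slide": [0,-45,-3],"spin": 0},
    {"hand": -1,"slide": [0,-45,-3],"spin": 0},
    {"hand": -1,"slide": [0,-45,-3],"spin": 0},
    {"hand": -1,"slide": [0,-45,-3],"spin": 0},
    {"hand": -1,"slide": [0,-45,-3],"spin": 0},
    {"hand": -1,"slide": [0,-45,-3],"spin": 0},
    {"hand": -1,"slide": [0,-45,-3],"spin": 0}
  ]
}}

```text
time: 5.5
tool_pos: [0.51, 0.0687, 0.4304]
tool_rot: [-1.301, 1.566, 2.057]
contact_force: [0.8, 0.4, -0.8]
opening: 0.0116
```

```bash
python3 - <<'E'
from h import *
s=observe();T=toolT(s);print(s['tool_pos'],T[:3,:3].round(3).tolist(),s['contact_force'],s['qpos'].round(3))
E
```

```text
[0.50995891 0.06869731 0.43037004] [[-0.002, 0.214, -0.977], [0.004, -0.977, -0.214], [-1.0, -0.005, 0.001]] [ 0.76957983  0.38212384 -0.83997264] [-0.018  0.257  1.098  0.004  1.789  1.338]
```

Call:
{"method": "send_rows", "body": {
  "motion": [
    {"hand": -1,"slide": [0,-45,0],"spin": -0.005},
    {"hand": -1,"slide": [0,-45,0],"spin": -0.005},
    {"hand": -1,"slide": [10,-45,0],"spin": -0.005},
    {"hand": -1,"slide": [40,-28,0],"spin": -0.005},
    {"hand": -1,"slide": [40,0,0],"spin": 0},
    {"hand": -1,"slide": [0,0,0],"spin": 0},
    {"hand": -1,"slide": [0,0,0],"spin": 0}
  ]
}}

```text
time: 6.2
tool_pos: [0.4681, 0.2405, 0.3385]
tool_rot: [-1.254, 1.564, 2.133]
contact_force: [-0.4, -0.9, -1.7]
opening: 0.0118
```

```bash
python3 - <<'E'
from h import *
s=observe();T=toolT(s);print(s['time'],s['tool_pos'],T[:3,:3].round(3).tolist(),s['contact_force'],s['qpos'].round(3))
for n in ['wrist','top','scene']:
    p=cam(n);cv2.imwrite(f'pics/{n}5.png',p['pixels']);np.savez(f'{n}5.npz',W=cloud(p),px=p['pixels'],T=p['T'])
px=np.load('scene5.npz')['px'];cv2.imwrite('pics/scene5c.png',cv2.resize(px[100:280,220:400],None,fx=3.3,fy=3.3,interpolation=cv2.INTER_CUBIC))
E
```

```text
6.2 [0.46808058 0.24049968 0.3384585 ] [[-0.004, 0.243, -0.97], [0.006, -0.97, -0.243], [-1.0, -0.007, 0.002]] [-0.38318393 -0.94942918 -1.72298468] [0.325 0.284 1.302 0.007 1.557 1.65 ]
```

View pics/wrist5.png

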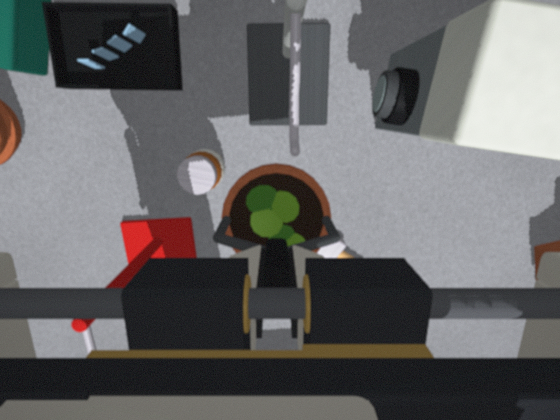

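View pics/scene5c.png

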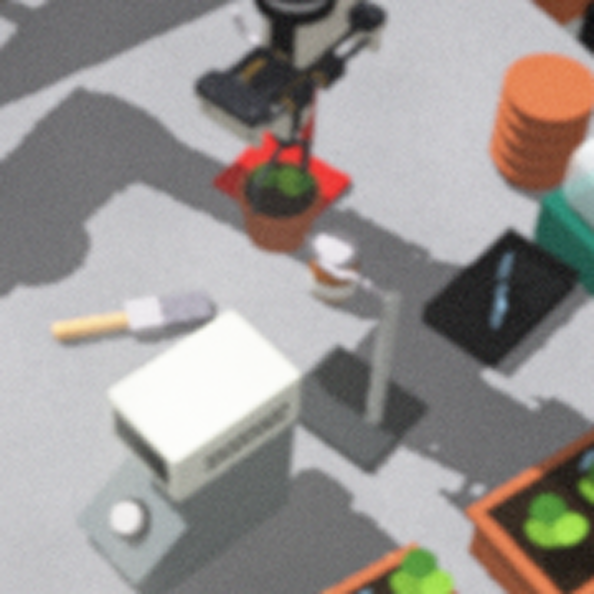

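The wrist view shows the grey hook with its tip at (294,152) and post at (297,5). The pot is upright with its rim centre at (276,210), and the lens is at (390,95). Now I'll measure the hook and handle in the tool frame.

```bash
python3 - <<'E'
from h import *
d=np.load('wrist5.npz');W=d['W'];px=d['px'].astype(int)
T=toolT(observe());L=(W-T[:3,3])@T[:3,:3]
u,v=np.meshgrid(range(560),range(420))
m=(W[...,2]>.19)&(W[...,2]<.26)&(u>270)&(u<330)&(v<160)
P=W[m];l=L[m]
print('hook n',m.sum());
for a in range(0,160,10):
    k=m&(v>=a)&(v<a+10)
    if k.sum():print(a,W[k].mean(0).round(4),L[k].mean(0).round(4))
lo=m&(v>30)
c=np.polyfit(L[lo][:,2],L[lo][:,1],1);print('slope dy/dz local',c)
m=(W[...,2]>.008)&(W[...,2]<.02)&(u>240)&(u<335)&(v>20)&(v<128)&(px.max(2)<110)
r=cv2.minAreaRect((L[m][:,1:]*1000).astype(np.float32));print('base loc yz',r)
# handle wire dark below tool
m=(px.max(2)<60)&(L[...,0]>.005)&(L[...,0]<.06)&(abs(L[...,1])<.05)&(abs(L[...,2])<.03)&(v<255)
for a in np.arange(.005,.06,.006):
    k=m&(L[...,0]>=a)&(L[...,0]<a+.006)
    if k.sum():print('h',round(a,3),k.sum(),L[k].mean(0).round(4),L[k].min(0).round(4),L[k].max(0).round(4))
m=(px[...,2]>90)&(px[...,1]<90)&(v>160)&(v<260)&(u>215)&(u<335)&(L[...,0]<.12)
Q=L[m];print('rim',m.sum(),np.median(Q,0),Q.min(0),Q.max(0))
E
```

```text
hook n 1774
0 [0.6165 0.2659 0.226 ] [ 0.1132  0.0112 -0.1494]
10 [0.6127 0.2653 0.2159] [ 0.1233  0.011  -0.1456]
20 [0.6057 0.263  0.219 ] [ 0.1202  0.0115 -0.1382]
30 [0.5988 0.2609 0.2204] [ 0.1188  0.0118 -0.131 ]
40 [0.5923 0.2592 0.2203] [ 0.1189  0.0119 -0.1243]
50 [0.5856 0.2574 0.2204] [ 0.1187  0.0121 -0.1174]
60 [0.5789 0.2558 0.2204] [ 0.1188  0.012  -0.1104]
70 [0.572  0.2541 0.2195] [ 0.1197  0.012  -0.1033]
80 [0.5654 0.2522 0.2143] [ 0.1249  0.0123 -0.0965]
90 [0.5583 0.2504 0.2093] [ 0.1299  0.0123 -0.0892]
100 [0.5507 0.2487 0.2084] [ 0.1308  0.0121 -0.0814]
110 [0.5431 0.2468 0.2085] [ 0.1307  0.0122 -0.0736]
120 [0.5354 0.2447 0.209 ] [ 0.1301  0.0123 -0.0655]
130 [0.5279 0.2427 0.2141] [ 0.125   0.0124 -0.0578]
140 [0.5209 0.2409 0.2256] [ 0.1136  0.0124 -0.0505]
150 [0.5156 0.2395 0.2319] [ 0.1072  0.0124 -0.0451]
slope dy/dz local [0.00632654 0.01274502]
base loc yz ((12.801429748535156, -123.1642074584961), (127.76761627197266, 108.9509506225586), 89.76969909667969)
h 0.005 88 [ 0.0081 -0.0017 -0.0074] [ 0.005  -0.0073 -0.0086] [ 0.011   0.004  -0.0053]
h 0.0
[... 189 characters left out ...]
-0.0011  0.0012] [ 0.0231 -0.0103  0.0007] [0.0287 0.0136 0.0019]
h 0.029 178 [ 0.0324 -0.002   0.0024] [ 0.0292 -0.0261  0.0007] [0.035  0.0222 0.006 ]
h 0.035 177 [ 0.0377 -0.0105  0.0025] [ 0.035  -0.0338  0.0006] [0.041  0.0279 0.0057]
h 0.041 138 [ 0.0439 -0.0158  0.0024] [ 0.041  -0.0412  0.0008] [0.047  0.0351 0.0055]
h 0.047 68 [ 0.0493 -0.0079  0.002 ] [ 0.047  -0.0429  0.001 ] [0.0529 0.039  0.0058]
h 0.053 54 [ 0.0561 -0.0019  0.0021] [ 0.053  -0.0422  0.0012] [0.0589 0.0391 0.005 ]
h 0.059 8 [0.0593 0.0077 0.0023] [ 0.0592 -0.0392  0.0016] [0.0595 0.0379 0.0033]
rim 1265 [ 0.09109921 -0.00288196 -0.02541651] [ 0.03467167 -0.04416721 -0.03770375] [0.10036148 0.04008556 0.03187689]
```

```bash
python3 - <<'E'
from h import *
d=np.load('wrist5.npz');W=d['W'];px=d['px'].astype(int)
T=toolT(observe());L=(W-T[:3,3])@T[:3,:3]
m=(px[...,1]>px[...,2]+15)&(px[...,1]>px[...,0]+15)&(L[...,0]<.12)&(abs(L[...,1])<.06)&(abs(L[...,2])<.06)
h=.151-L[m][:,0];print(m.sum(),np.percentile(h,[1,50,90,99,100]), L[m][np.argsort(-h)[:5]])
E
```

```text
2334 [0.060673   0.08075558 0.08317069 0.08436796 0.13453997] [[ 0.01646003  0.00421632 -0.00473121]
 [ 0.01706932  0.00309274 -0.00688162]
 [ 0.01811532  0.00368998 -0.00586901]
 [ 0.01893771  0.00257426 -0.00674887]
 [ 0.03341892  0.01396582  0.0008381 ]]
```

Call:
{"method": "send_rows", "body": {
  "motion": [
    {"hand": -1,"slide": [25,7,0],"spin": 0},
    {"hand": -1,"slide": [35,7,0],"spin": 0},
    {"hand": -1,"slide": [5,0,-10],"spin": 0}
  ]
}}

```text
time: 6.65
tool_pos: [0.4859, 0.228, 0.2797]
tool_rot: [-2.627, 1.556, 0.756]
contact_force: [-0.5, 0.2, -1.7]
opening: 0.0119
```

```bash
python3 - <<'E'
from h import *
s=observe();T=toolT(s);print(s['time'],s['tool_pos'],T[:3,:3].round(3).tolist(),s['contact_force'])
# seat / tip world
for n,P in dict(seat=[.5455,.2473,.209],tip=[.5135,.2392,.233]).items(): print(n,(T[:3,:3].T@(np.array(P)-T[:3,3])).round(4))
p=cam('wrist');cv2.imwrite('pics/w6.png',p['pixels'])
W=cloud(p);L=(W-T[:3,3])@T[:3,:3]
u,v=np.meshgrid(range(560),range(420))
m=(W[...,2]>.19)&(W[...,2]<.25)&(u>255)&(u<330)&(v<190)&(L[...,2]<-.03)
for a in range(0,190,10):
    k=m&(v>=a)&(v<a+10)
    if k.sum():print(a,k.sum(),W[k].mean(0).round(4),L[k].mean(0).round(4))
E
```

```text
6.65 [0.48591537 0.2280213  0.27970518] [[0.011, 0.239, -0.971], [0.01, -0.971, -0.239], [-1.0, -0.007, -0.013]] [-0.54087626  0.22813497 -1.70428517]
seat [ 0.0716 -0.004  -0.0615]
tip [ 0.0471 -0.0039 -0.0288]
0 267 [0.6164 0.2649 0.226 ] [ 0.0555 -0.0042 -0.1348]
10 238 [0.6137 0.2641 0.2175] [ 0.064  -0.0041 -0.1319]
20 169 [0.6094 0.263  0.215 ] [ 0.0664 -0.004  -0.1274]
30 128 [0.6025 0.2615 0.2206] [ 0.0607 -0.0043 -0.1204]
40 129 [0.5973 0.2603 0.2205] [ 0.0608 -0.0043 -0.115 ]
50 130 [0.5919 0.259  0.2205] [ 0.0607 -0.0043 -0.1096]
60 129 [0.5865 0.2577 0.2204] [ 0.0607 -0.0044 -0.104 ]
70 124 [0.5811 0.2561 0.2206] [ 0.0605 -0.0041 -0.0984]
80 129 [0.5756 0.2544 0.2205] [ 0.0605 -0.0038 -0.0926]
90 128 [0.5701 0.2531 0.2181] [ 0.0628 -0.0038 -0.0869]
100 124 [0.5645 0.2517 0.2134] [ 0.0674 -0.0037 -0.0811]
110 120 [0.5585 0.2502 0.2089] [ 0.0718 -0.0037 -0.0748]
120 119 [0.5523 0.2486 0.2084] [ 0.0722 -0.0037 -0.0684]
130 119 [0.5459 0.2471 0.2085] [ 0.072  -0.0037 -0.0619]
140 119 [0.5395 0.2455 0.2084] [ 0.0721 -0.0037 -0.0553]
150 113 [0.5331 0.2437 0.2104] [ 0.0699 -0.0035 -0.0487]
160 144 [0.5262 0.2421 0.2105] [ 0.0698 -0.0035 -0.0415]
170 225 [0.5203 0.2381 0.2078] [ 0.0724 -0.001  -0.0349]
180 107 [0.5175 0.2398 0.2318] [ 0.0484 -0.0035 -0.0329]
```

View pics/w6.png

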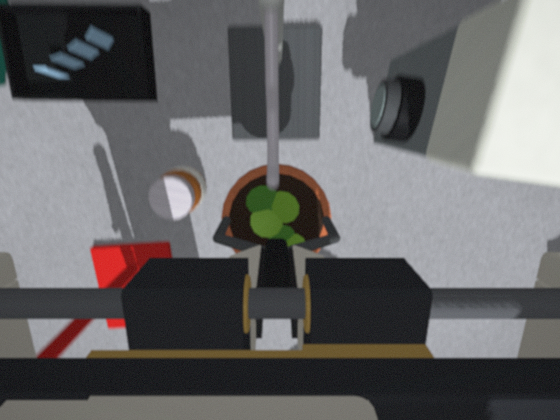

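Call:
{"method": "send_rows", "body": {
  "motion": [
    {"hand": -1,"slide": [10,-2,0],"spin": 0},
    {"hand": -1,"slide": [3,0,-4],"spin": 0}
  ]
}}

```text
time: 6.9
tool_pos: [0.4958, 0.2328, 0.272]
tool_rot: [-2.82, 1.543, 0.561]
contact_force: [-0.4, -0.9, -2.4]
opening: 0.0115
```

```bash
cat > st.py <<'E'
from h import *
s=observe();T=toolT(s);R_=T[:3,:3]
print(s['time'],s['tool_pos'].round(4),'xaxis',R_[:,0].round(3),'y',R_[:,1].round(3),s['contact_force'].round(2))
eye=T[:3,3]+R_@[.0245,-.0018,.004]
seat=np.array([.546,.2471,.209]);tip=np.array([.5145,.2393,.233])
print('eye',eye.round(4),'->seat loc',(R_.T@(seat-eye)).round(4),'->tip loc',(R_.T@(tip-eye)).round(4))
E
python3 st.py
```

```text
6.9 [0.4958 0.2328 0.272 ] xaxis [ 0.023  0.015 -1.   ] y [ 0.237 -0.971 -0.009] [-0.37 -0.9  -2.42]
eye [0.492  0.2339 0.2474] ->seat loc [ 0.0398  0.0003 -0.0546] ->tip loc [ 0.015   0.0002 -0.0227]
```

Call:
{"method": "send_rows", "body": {
  "motion": [
    {"hand": -1,"slide": [8,0,-6],"spin": 0},
    {"hand": -1,"slide": [2,0,-25],"spin": 0}
  ]
}}

```text
time: 7.1
tool_pos: [0.5268, 0.2412, 0.2647]
tool_rot: [-2.841, 1.54, 0.541]
contact_force: [-0.0, -0.4, -2.4]
opening: 0.0118
```

```bash
python3 st.py
```

```text
7.1 [0.5268 0.2412 0.2647] xaxis [ 0.026  0.016 -1.   ] y [ 0.238 -0.971 -0.009] [-0.03 -0.39 -2.43]
eye [0.5231 0.2423 0.2401] ->seat loc [ 0.0317  0.0011 -0.0224] ->tip loc [0.0068 0.001  0.0093]
```

Call:
{"method": "send_rows", "body": {
  "motion": [
    {"hand": -1,"slide": [5,1,-18],"spin": 0},
    {"hand": -1,"slide": [10,0,-4],"spin": 0}
  ]
}}

```text
time: 7.3
tool_pos: [0.5528, 0.247, 0.2514]
tool_rot: [-2.881, 1.535, 0.501]
contact_force: [-0.2, 0.7, -2.0]
opening: 0.0118
```

```bash
python3 st.py
```

```text
7.3 [0.5528 0.247  0.2514] xaxis [ 0.032  0.017 -0.999] y [ 0.238 -0.971 -0.009] [-0.25  0.7  -1.98]
eye [0.5493 0.2483 0.2268] ->seat loc [0.0176 0.0005 0.0041] ->tip loc [-0.0075  0.0003  0.0357]
```

Call:
{"method": "send_rows", "body": {
  "motion": [
    {"hand": -1,"slide": [6,0,2],"spin": 0},
    {"hand": -1,"slide": [5,0,1],"spin": 0}
  ]
}}

```text
time: 7.5
tool_pos: [0.5497, 0.2467, 0.238]
tool_rot: [-2.865, 1.537, 0.518]
contact_force: [-0.4, -0.3, -2.4]
opening: 0.0121
```

```bash
python3 st.py
```

```text
7.5 [0.5497 0.2467 0.238 ] xaxis [ 0.029  0.017 -0.999] y [ 0.238 -0.971 -0.009] [-0.39 -0.34 -2.41]
eye [0.5462 0.2479 0.2134] ->seat loc [0.0043 0.0007 0.0005] ->tip loc [-0.0207  0.0006  0.0321]
```

Call:
{"method": "send_rows", "body": {
  "motion": [
    {"hand": -1,"slide": [2,0,0],"spin": 0}
  ]
}}

```text
time: 7.6
tool_pos: [0.5488, 0.2466, 0.2351]
tool_rot: [-2.852, 1.539, 0.531]
contact_force: [-0.2, -0.3, -2.0]
opening: 0.0118
```

```bash
python3 st.py
```

```text
7.6 [0.5488 0.2466 0.2351] xaxis [ 0.028  0.016 -0.999] y [ 0.239 -0.971 -0.009] [-0.18 -0.32 -2.01]
eye [0.5451 0.2478 0.2106] ->seat loc [ 0.0016  0.0009 -0.0006] ->tip loc [-0.0234  0.0007  0.0311]
```

Call:
{"method": "send_rows", "body": {
  "motion": [
    {"hand": -1,"slide": [1.5,0,0],"spin": 0}
  ]
}}

```text
time: 7.7
tool_pos: [0.5486, 0.2466, 0.2343]
tool_rot: [-2.866, 1.538, 0.517]
contact_force: [0.2, -0.7, 7.6]
opening: 0.0118
```

```bash
python3 st.py
```

```text
7.7 [0.5486 0.2466 0.2343] xaxis [ 0.029  0.016 -0.999] y [ 0.239 -0.971 -0.009] [ 0.16 -0.68  7.62]
eye [0.545  0.2478 0.2097] ->seat loc [ 0.0007  0.0009 -0.0008] ->tip loc [-0.0244  0.0007  0.0309]
```

Call:
{"method": "send_rows", "body": {
  "motion": [
    {"hand": -1,"slide": [-0.8,0,0],"spin": 0}
  ]
}}

```text
time: 7.8
tool_pos: [0.5483, 0.2466, 0.2355]
tool_rot: [-2.869, 1.537, 0.514]
contact_force: [0.4, 0.6, -1.9]
opening: 0.0118
```

```bash
python3 st.py
```

```text
7.8 [0.5483 0.2466 0.2355] xaxis [ 0.029  0.017 -0.999] y [ 0.239 -0.971 -0.009] [ 0.38  0.6  -1.91]
eye [0.5447 0.2478 0.2109] ->seat loc [ 0.0019  0.001  -0.001 ] ->tip loc [-0.0231  0.0008  0.0306]
```

Call:
{"method": "send_rows", "body": {
  "motion": [
    {"hand": -1,"slide": [0.8,0,0],"spin": 0}
  ]
}}

```text
time: 7.9
tool_pos: [0.5482, 0.2466, 0.2352]
tool_rot: [-2.872, 1.536, 0.511]
contact_force: [-0.1, 0.5, -2.9]
opening: 0.0117
```

```bash
python3 st.py
```

```text
7.9 [0.5482 0.2466 0.2352] xaxis [ 0.03   0.017 -0.999] y [ 0.239 -0.971 -0.009] [-0.08  0.49 -2.92]
eye [0.5447 0.2478 0.2106] ->seat loc [ 0.0017  0.0011 -0.0011] ->tip loc [-0.0234  0.0009  0.0306]
```

Call:
{"method": "send_rows", "body": {
  "motion": [
    {"hand": -1,"slide": [1,0,0],"spin": 0}
  ]
}}

```text
time: 8.0
tool_pos: [0.5483, 0.2466, 0.2346]
tool_rot: [-2.879, 1.536, 0.504]
contact_force: [0.4, -0.0, 1.8]
opening: 0.0115
```

```bash
python3 st.py
```

```text
8.0 [0.5483 0.2466 0.2346] xaxis [ 0.031  0.017 -0.999] y [ 0.239 -0.971 -0.009] [ 0.37 -0.04  1.81]
eye [0.5447 0.2478 0.21  ] ->seat loc [ 0.001  0.001 -0.001] ->tip loc [-0.0241  0.0009  0.0306]
```

Call:
{"method": "send_rows", "body": {
  "motion": [
    {"hand": -0.6,"slide": [0,0,0],"spin": 0},
    {"hand": -0.4,"slide": [0,0,0],"spin": 0},
    {"hand": -0.2,"slide": [0,0,0],"spin": 0},
    {"hand": -0.2,"slide": [0,0,0],"spin": 0}
  ]
}}

```text
time: 8.4
tool_pos: [0.5486, 0.2468, 0.2355]
tool_rot: [-2.882, 1.534, 0.501]
contact_force: [0.1, -0.2, 0.7]
opening: 0.0354
```

```bash
python3 st.py; python3 - <<'E'
from h import *
for n in ['wrist','scene']:
    p=cam(n);cv2.imwrite(f'pics/{n}7.png',p['pixels'] if n=='wrist' else cv2.resize(p['pixels'][100:280,220:400],None,fx=3.3,fy=3.3,interpolation=cv2.INTER_CUBIC))
E
```

```text
8.4 [0.5486 0.2468 0.2355] xaxis [ 0.033  0.018 -0.999] y [ 0.239 -0.971 -0.01 ] [ 0.1  -0.21  0.69]
eye [0.5451 0.2481 0.2109] ->seat loc [ 0.0019  0.0012 -0.0006] ->tip loc [-0.0233  0.001   0.031 ]
```

View pics/wrist7.png

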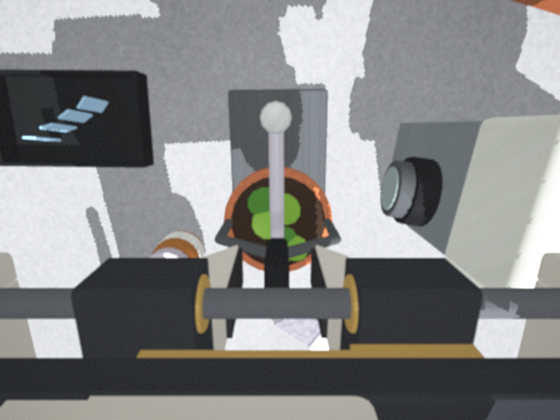

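View pics/scene7.png

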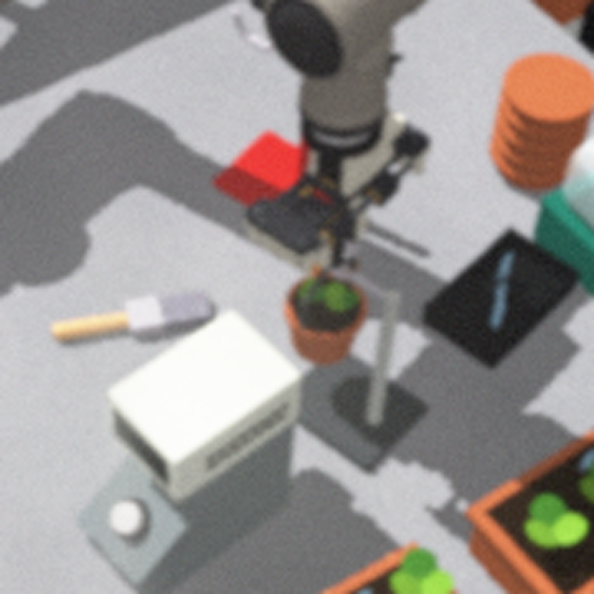

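Call:
{"method": "send_rows", "body": {
  "motion": [
    {"hand": -0.2,"slide": [-15,0,-0.5],"spin": 0},
    {"hand": -0.2,"slide": [-30,0,-1],"spin": 0},
    {"hand": -0.2,"slide": [-40,0,0],"spin": 0},
    {"hand": -0.8,"slide": [-40,0,0],"spin": -0.14},
    {"hand": -1,"slide": [-40,0,0],"spin": -0.14},
    {"hand": -1,"slide": [-20,0,0],"spin": -0.14},
    {"hand": -1,"slide": [0,0,0],"spin": -0.14},
    {"hand": -1,"slide": [0,0,0],"spin": -0.14}
  ]
}}

```text
time: 9.3
tool_pos: [0.5434, 0.2436, 0.427]
tool_rot: [2.69, 1.536, 0.515]
contact_force: [0.2, 0.4, 0.1]
opening: 0.0028
```

Call:
{"method": "send_rows", "body": {
  "motion": [
    {"hand": -1,"slide": [0,0,0],"spin": -0.14},
    {"hand": -1,"slide": [0,0,0],"spin": -0.14},
    {"hand": -1,"slide": [0,0,0],"spin": -0.14},
    {"hand": -1,"slide": [0,0,0],"spin": -0.14},
    {"hand": -1,"slide": [0,0,0],"spin": -0.14}
  ]
}}

```text
time: 9.8
tool_pos: [0.5435, 0.2437, 0.428]
tool_rot: [1.948, 1.534, 0.503]
contact_force: [0.3, -0.0, -0.3]
opening: 0.0005
```

```bash
cat > s2.py <<'E'
from h import *
s=observe();T=toolT(s);R_=T[:3,:3]
x=R_[:,0];print(s['time'],s['tool_pos'].round(4),'\nx',x.round(3),'tilt',np.degrees(np.arccos(-x[2])).round(1),'y',R_[:,1].round(3),'z',R_[:,2].round(3),s['contact_force'].round(2),s['qpos'].round(3))
E
python3 s2.py;python3 - <<'E'
from h import *
p=cam('scene');np.save('scene8.npy',p['pixels']);cv2.imwrite(f'pics/scene8.png',cv2.resize(p['pixels'][100:280,220:400],None,fx=3.3,fy=3.3,interpolation=cv2.INTER_CUBIC))
E
```

```text
9.8 [0.5435 0.2437 0.428 ] 
x [ 0.032  0.018 -0.999] tilt 2.1 y [0.992 0.125 0.034] z [ 0.126 -0.992 -0.014] [ 0.27 -0.05 -0.28] [0.289 0.408 0.887 0.008 1.81  0.165]
```

View pics/scene8.png

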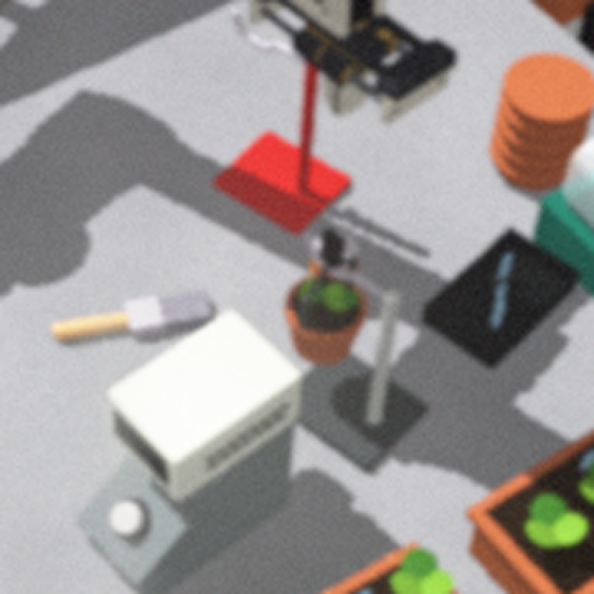

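Call:
{"method": "send_rows", "body": {
  "motion": [
    {"hand": -1,"slide": [-2,-36,-30],"spin": 0},
    {"hand": -1,"slide": [-2,-36,-30],"spin": 0},
    {"hand": -1,"slide": [-2,-36,-30],"spin": 0},
    {"hand": -1,"slide": [-2,-36,-30],"spin": 0},
    {"hand": -1,"slide": [-2,-36,-30],"spin": 0},
    {"hand": -1,"slide": [-2,-36,-30],"spin": 0},
    {"hand": -1,"slide": [-2,-36,-30],"spin": 0},
    {"hand": -1,"slide": [-2,-36,-30],"spin": 0}
  ]
}}

```text
time: 10.65
tool_pos: [0.2221, 0.45, 0.4351]
tool_rot: [1.979, 1.536, 0.506]
contact_force: [1.6, 0.2, 0.1]
opening: 0.0001
```

Call:
{"method": "send_rows", "body": {
  "motion": [
    {"hand": -1,"slide": [0,-36,-33],"spin": 0},
    {"hand": -1,"slide": [0,-36,-33],"spin": 0},
    {"hand": -1,"slide": [0,-36,-33],"spin": 0},
    {"hand": -1,"slide": [0,-36,-33],"spin": 0}
  ]
}}

```text
time: 11.05
tool_pos: [0.0614, 0.5694, 0.434]
tool_rot: [2.048, 1.533, 0.562]
contact_force: [1.0, 1.8, 1.1]
opening: 0.0007
```

```bash
python3 s2.py
```

```text
11.05 [0.0614 0.5694 0.434 ] 
x [ 0.032  0.02  -0.999] tilt 2.2 y [0.996 0.084 0.033] z [ 0.085 -0.996 -0.017] [1.03 1.77 1.09] [ 1.344  0.368  0.933 -0.027  1.814  1.253]
```

Call:
{"method": "send_rows", "body": {
  "motion": [
    {"hand": -1,"slide": [0,0,-50],"spin": 0},
    {"hand": -1,"slide": [0,0,-50],"spin": 0},
    {"hand": -1,"slide": [0,0,-50],"spin": 0},
    {"hand": -1,"slide": [0,0,-50],"spin": 0},
    {"hand": -1,"slide": [0,0,-50],"spin": 0}
  ]
}}

```text
time: 11.55
tool_pos: [0.0361, 0.7461, 0.4124]
tool_rot: [2.491, 1.511, 1.0]
contact_force: [-0.8, -2.5, 1.6]
opening: 0.0007
```

```bash
python3 s2.py
```

```text
11.55 [0.0361 0.7461 0.4124] 
x [ 0.032  0.05  -0.998] tilt 3.4 y [0.996 0.078 0.036] z [ 0.08  -0.996 -0.048] [-0.84 -2.53  1.65] [ 1.431  0.894  0.036 -0.03   2.158  1.334]
```

Call:
{"method": "send_rows", "body": {
  "motion": [
    {"hand": -1,"slide": [0,0,-50],"spin": 0},
    {"hand": -1,"slide": [0,0,-50],"spin": 0},
    {"hand": -1,"slide": [0,0,-50],"spin": 0},
    {"hand": -1,"slide": [0,0,-50],"spin": 0}
  ]
}}

```text
time: 11.95
tool_pos: [0.0177, 0.8238, 0.3414]
tool_rot: [2.848, 1.418, 1.346]
contact_force: [0.2, -0.6, 0.8]
opening: 0.0006
```

```bash
python3 s2.py
```

```text
11.95 [0.0177 0.8238 0.3414] 
x [ 0.034  0.148 -0.988] tilt 8.8 y [0.997 0.066 0.044] z [ 0.071 -0.987 -0.146] [ 0.23 -0.62  0.84] [ 1.463  0.992  0.037 -0.019  1.961  1.386]
```

Call:
{"method": "send_rows", "body": {
  "motion": [
    {"hand": -1,"slide": [-30,0,-40],"spin": 0},
    {"hand": -1,"slide": [-30,0,-40],"spin": 0},
    {"hand": -1,"slide": [-30,0,-40],"spin": 0},
    {"hand": -1,"slide": [-30,0,-40],"spin": 0}
  ]
}}

```text
time: 12.35
tool_pos: [0.0022, 0.8268, 0.4067]
tool_rot: [2.949, 1.298, 1.444]
contact_force: [-0.2, 0.4, 0.5]
opening: -0.0002
```

```bash
python3 s2.py
```

```text
12.35 [0.0022 0.8268 0.4067] 
x [ 0.034  0.267 -0.963] tilt 15.6 y [0.997 0.058 0.051] z [ 0.07  -0.962 -0.264] [-0.21  0.44  0.45] [ 1.479  0.917  0.036 -0.01   1.917  1.409]
```

Call:
{"method": "send_rows", "body": {
  "motion": [
    {"hand": -1,"slide": [-30,-10,-38],"spin": 0},
    {"hand": -1,"slide": [-30,-10,-38],"spin": 0},
    {"hand": -1,"slide": [-30,-10,-38],"spin": 0},
    {"hand": -1,"slide": [-30,-10,-38],"spin": 0},
    {"hand": -1,"slide": [-30,-10,-38],"spin": 0},
    {"hand": -1,"slide": [-30,-10,-38],"spin": 0},
    {"hand": -1,"slide": [-30,-10,-38],"spin": 0}
  ]
}}

```text
time: 13.05
tool_pos: [-0.0814, 0.7963, 0.5487]
tool_rot: [3.025, 1.075, 1.525]
contact_force: [0.4, -0.8, -0.6]
opening: 0.0005
```

```bash
python3 s2.py
```

```text
13.05 [-0.0814  0.7963  0.5487] 
x [ 0.022  0.475 -0.88 ] tilt 28.4 y [0.997 0.056 0.055] z [ 0.076 -0.878 -0.473] [ 0.38 -0.8  -0.61] [ 1.589  0.75   0.037 -0.032  1.86   1.502]
```

Call:
{"method": "send_rows", "body": {
  "motion": [
    {"hand": -1,"slide": [-30,-10,-38],"spin": 0},
    {"hand": -1,"slide": [-30,-10,-38],"spin": 0},
    {"hand": -1,"slide": [-30,-10,-38],"spin": 0}
  ]
}}

```text
time: 13.35
tool_pos: [-0.1111, 0.7722, 0.6085]
tool_rot: [3.048, 0.982, 1.552]
contact_force: [0.6, 0.7, 0.2]
opening: 0.0004
```

```bash
python3 s2.py
```

```text
13.35 [-0.1111  0.7722  0.6085] 
x [ 0.011  0.555 -0.832] tilt 33.7 y [0.997 0.059 0.052] z [ 0.078 -0.83  -0.553] [0.62 0.68 0.23] [ 1.634  0.678  0.037 -0.048  1.839  1.533]
```

Call:
{"method": "send_rows", "body": {
  "motion": [
    {"hand": -1,"slide": [-6,38,26],"spin": 0},
    {"hand": -1,"slide": [-6,38,26],"spin": 0},
    {"hand": -1,"slide": [-6,38,26],"spin": 0},
    {"hand": -1,"slide": [-6,38,26],"spin": 0},
    {"hand": -1,"slide": [-6,38,26],"spin": 0},
    {"hand": -1,"slide": [-6,38,26],"spin": 0}
  ]
}}

```text
time: 13.95
tool_pos: [0.1105, 0.6434, 0.5741]
tool_rot: [3.046, 0.961, 1.563]
contact_force: [0.2, 1.3, -0.6]
opening: 0.0002
```

```bash
python3 s2.py; cat > go.py <<'E'
import sys
from h import *
t=np.array(list(map(float,sys.argv[1:4])));s=observe();T=toolT(s);d=T[:3,:3].T@(t-T[:3,3])*1000
n=np.linalg.norm(d)/46;print('total',d.round(1),'rows',round(n,1),'per row',(d/np.ceil(n)).round(1))
E
python3 go.py .45 .42 .5
```

```text
13.95 [0.1105 0.6434 0.5741] 
x [ 0.005  0.573 -0.82 ] tilt 35.0 y [0.996 0.071 0.055] z [ 0.089 -0.817 -0.57 ] [ 0.24  1.28 -0.65] [1.177 0.206 0.934 0.22  1.431 1.122]
total [-65.7 318.3 255. ] rows 9.0 per row [-7.3 35.4 28.3]
```

Tilt is now 35.0°. I'll keep travelling at height.

Call:
{"method": "send_rows", "body": {
  "motion": [
    {"hand": -1,"slide": [-7,36,28],"spin": 0},
    {"hand": -1,"slide": [-7,36,28],"spin": 0},
    {"hand": -1,"slide": [-7,36,28],"spin": 0},
    {"hand": -1,"slide": [-7,36,28],"spin": 0},
    {"hand": -1,"slide": [-7,36,28],"spin": 0},
    {"hand": -1,"slide": [-7,36,28],"spin": 0},
    {"hand": -1,"slide": [-7,36,28],"spin": 0},
    {"hand": -1,"slide": [-7,36,28],"spin": 0}
  ]
}}

```text
time: 14.75
tool_pos: [0.424, 0.4365, 0.5135]
tool_rot: [3.025, 0.95, 1.544]
contact_force: [-0.3, -0.4, -0.8]
opening: 0.0004
```

```bash
python3 s2.py;python3 go.py .56 -.15 .42
```

```text
14.75 [0.424  0.4365 0.5135] 
x [ 0.015  0.581 -0.813] tilt 35.6 y [0.995 0.068 0.068] z [ 0.095 -0.811 -0.578] [-0.32 -0.43 -0.76] [0.384 0.207 1.1   0.563 1.559 0.367]
total [-262.9   89.   542.3] rows 13.2 per row [-18.8   6.4  38.7]
```

Call:
{"method": "send_rows", "body": {
  "motion": [
    {"hand": -1,"slide": [-19,6,38],"spin": 0},
    {"hand": -1,"slide": [-19,6,38],"spin": 0},
    {"hand": -1,"slide": [-19,6,38],"spin": 0},
    {"hand": -1,"slide": [-19,6,38],"spin": 0},
    {"hand": -1,"slide": [-19,6,38],"spin": 0},
    {"hand": -1,"slide": [-19,6,38],"spin": 0},
    {"hand": -1,"slide": [-19,6,38],"spin": 0},
    {"hand": -1,"slide": [-19,6,38],"spin": 0}
  ]
}}

```text
time: 15.55
tool_pos: [0.5, 0.0922, 0.4643]
tool_rot: [3.013, 0.954, 1.53]
contact_force: [1.0, 0.3, -0.1]
opening: 0.0007
```

```bash
python3 s2.py;python3 go.py .62 -.16 .35
```

```text
15.55 [0.5    0.0922 0.4643] 
x [ 0.023  0.578 -0.816] tilt 35.4 y [0.995 0.064 0.074] z [ 0.095 -0.813 -0.574] [ 1.04  0.3  -0.07] [-0.337  0.225  1.205  0.615  1.857 -0.29 ]
total [-49.8  94.7 282.2] rows 6.6 per row [-7.1 13.5 40.3]
```

Call:
{"method": "send_rows", "body": {
  "motion": [
    {"hand": -1,"slide": [-7,13,40],"spin": 0},
    {"hand": -1,"slide": [-7,13,40],"spin": 0},
    {"hand": -1,"slide": [-7,13,40],"spin": 0},
    {"hand": -1,"slide": [-7,13,40],"spin": 0},
    {"hand": -1,"slide": [-7,13,40],"spin": 0},
    {"hand": -1,"slide": [-7,13,40],"spin": 0},
    {"hand": -1,"slide": [-7,13,40],"spin": 0},
    {"hand": -1,"slide": [0,0,0],"spin": 0}
  ]
}}

```text
time: 16.35
tool_pos: [0.6191, -0.1739, 0.3483]
tool_rot: [3.002, 0.961, 1.512]
contact_force: [1.1, -0.2, -0.6]
opening: 0.0004
```

```bash
python3 s2.py; python3 - <<'E'
from h import *
p=cam('wrist');cv2.imwrite('pics/w9.png',p['pixels']);np.savez('w9.npz',W=cloud(p),px=p['pixels'],T=p['T'])
for d in vision.cut_out(p,'key_top')[:2]:
    Q=cloud(p)[d['mask']];print(d['conf'],d['uv'],np.nanmedian(Q,0),d['mask'].sum())
E
```

```text
16.35 [ 0.6191 -0.1739  0.3483] 
x [ 0.034  0.572 -0.82 ] tilt 34.9 y [0.995 0.055 0.08 ] z [ 0.091 -0.819 -0.567] [ 1.08 -0.17 -0.55] [-0.638  0.68   0.789  0.549  1.977 -0.575]
```

View pics/w9.png

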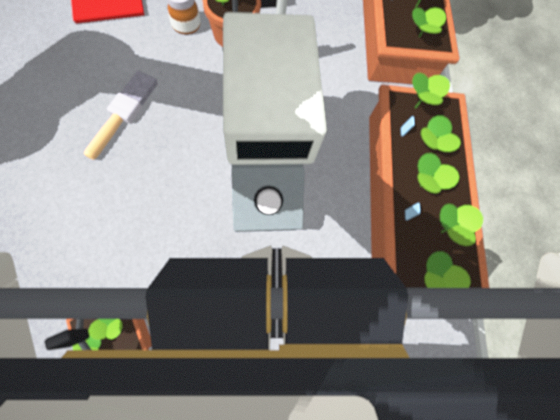

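The key is at (268,201) on its bezel, just ahead of the closed fingers at (277,255). The tool is well aligned with the console. Measuring the key now.

```bash
cat > key.py <<'E'
import sys
from h import *
def key(W,px,T,u0,v0,u1,v1,v=True):
    L=(W-T[:3,3])@T[:3,:3]
    c=px[v0:v1,u0:u1].astype(int);l=L[v0:v1,u0:u1].reshape(-1,3);w=W[v0:v1,u0:u1].reshape(-1,3);c=c.reshape(-1,3)
    m=(c.min(1)>165)
    l=l[m];w=w[m];med=np.median(l,0);k=np.abs(l[:,0]-med[0])<.006;l=l[k];w=w[k]
    rect=cv2.minEnclosingCircle((l[:,1:]*1000).astype(np.float32))
    A=np.c_[l[:,1:],np.ones(len(l))];f=np.linalg.lstsq(A,l[:,0],rcond=None)[0]
    print('n',len(l),'loc mean',l.mean(0).round(4),'circ',rect,'plane dx/dy,dx/dz',f.round(3),'world',w.mean(0).round(4))
if __name__=='__main__':
    d=np.load(sys.argv[1]);key(d['W'],d['px'],toolT(observe()),*map(int,sys.argv[2:6]))
E
python3 key.py w9.npz 245 180 292 220
```

```text
n 0 loc mean [nan nan nan] circ ((0.0, 0.0), 0.0) plane dx/dy,dx/dz [0. 0. 0.] world [nan nan nan]key.py:10: RuntimeWarning: Mean of empty slice.
  print('n',len(l),'loc mean',l.mean(0).round(4),'circ',rect,'plane dx/dy,dx/dz',f.round(3),'world',w.mean(0).round(4))
  ret = um.true_divide(
```

```bash
python3 - <<'E'
from h import *
d=np.load('w9.npz');px=d['px'];W=d['W'];print(px[196:206:3,256:284:4].min(2));print(W[196:206:3,256:284:4,2].round(3))
E
sed -i 's/m=(c.min(1)>165)/m=(c.min(1)>165)\&~np.isnan(l[:,0])/' key.py
sed -i 's/>165/>140/' key.py; python3 key.py w9.npz 245 180 292 220
```

```text
[[ 40 180 188 186 185 186  60]
 [ 68 190 186 190 188 187 127]
 [ 72 188 185 187 182 184 140]
 [ 77 230 196 183 184 187 120]]
[[0.094 0.103 0.105 0.106 0.105 0.105 0.092]
 [0.09  0.103 0.104 0.101 0.103 0.103 0.089]
 [0.088 0.1   0.101 0.099 0.099 0.101 0.1  ]
 [0.086 0.098 0.099 0.098 0.098 0.097 0.096]]
n 419 loc mean [ 0.2921 -0.0255  0.06  ] circ ((-14.519384384155273, 56.45110321044922), 33.850555419921875) plane dx/dy,dx/dz [0.037 0.121 0.286] world [ 0.6095 -0.0543  0.0772]
```

```bash
sed -i 's/>140/>165/; s/&~np.isnan(l\[:,0\])/\&(w[:,2]>.085)/' key.py; python3 key.py w9.npz 252 184 286 218
```

```text
n 403 loc mean [ 0.2772 -0.0113  0.0438] circ ((-11.081411361694336, 44.75617980957031), 15.758408546447754) plane dx/dy,dx/dz [ 0.08  -0.029  0.279] world [ 0.6215 -0.0487  0.0997]
```

Call:
{"method": "send_rows", "body": {
  "motion": [
    {"hand": -1,"slide": [0,-11,42],"spin": 0},
    {"hand": -1,"slide": [48,0,1],"spin": 0},
    {"hand": -1,"slide": [48,0,0],"spin": 0},
    {"hand": -1,"slide": [48,0,0],"spin": 0},
    {"hand": -1,"slide": [48,0,0],"spin": 0},
    {"hand": -1,"slide": [0,0,0],"spin": 0}
  ]
}}

```text
time: 17.05
tool_pos: [0.6198, -0.0902, 0.1762]
tool_rot: [2.957, 0.976, 1.483]
contact_force: [-0.6, 0.5, -0.1]
opening: 0.0006
```

```bash
python3 s2.py; python3 - <<'E'
from h import *
p=cam('wrist');cv2.imwrite('pics/w10.png',p['pixels']);np.savez('w10.npz',W=cloud(p),px=p['pixels'],T=p['T'])
T=toolT(observe());print('key loc from world',T[:3,:3].T@(np.array([.6215,-.0487,.0997])-T[:3,3]))
E
```

```text
17.05 [ 0.6198 -0.0902  0.1762] 
x [ 0.049  0.558 -0.828] tilt 34.1 y [0.993 0.065 0.103] z [ 0.112 -0.827 -0.551] [-0.6   0.48 -0.07] [-0.533  0.678  1.253  0.531  1.504 -0.746]
key loc from world [ 0.09040731 -0.00569256  0.00766402]
```

View pics/w10.png

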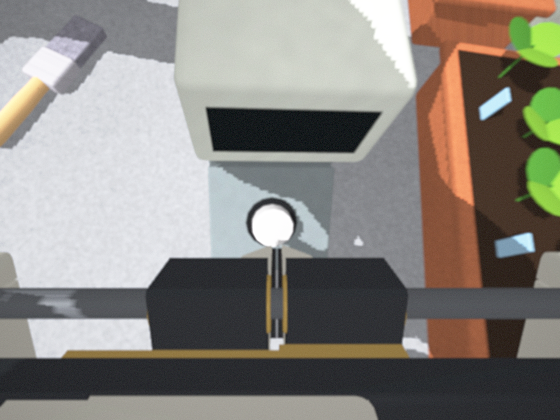

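```bash
python3 key.py w10.npz 246 198 298 248
```

```text
n 1252 loc mean [ 0.0906 -0.0057  0.0073] circ ((-5.630403995513916, 8.382760047912598), 16.021800994873047) plane dx/dy,dx/dz [ 0.076 -0.03   0.091] world [ 0.6215 -0.0483  0.0997]
```

Call:
{"method": "send_rows", "body": {
  "motion": [
    {"hand": -1,"slide": [35,-5,8],"spin": 0},
    {"hand": -1,"slide": [30,0,0],"spin": 0},
    {"hand": -1,"slide": [5,0,0],"spin": 0}
  ]
}}

```text
time: 17.4
tool_pos: [0.6258, -0.0619, 0.1256]
tool_rot: [2.912, 0.986, 1.445]
contact_force: [-0.5, -0.4, 0.2]
opening: 0.0006
```

```bash
cat > k.py <<'E'
from h import *
s=observe();T=toolT(s);R_=T[:3,:3]
k=np.array([.6215,-.0487,.0997]);n=np.array([.061,-.570,.819])
print(s['time'],'key loc',(R_.T@(k-T[:3,3])*1000).round(1),'above face along n mm',((T[:3,3]-k)@n*1000).round(1),'F.n',(s['contact_force']@n).round(2),s['contact_force'].round(2),'x',R_[:,0].round(3))
E
python3 k.py
```

```text
17.4 key loc [28.5 -6.6  2.4] above face along n mm 29.0 F.n 0.37 [-0.48 -0.44  0.18] x [ 0.069  0.548 -0.834]
```

Call:
{"method": "send_rows", "body": {
  "motion": [
    {"hand": -1,"slide": [12,-6,2],"spin": 0},
    {"hand": -1,"slide": [8,-1.5,1],"spin": 0}
  ]
}}

```text
time: 17.6
tool_pos: [0.6231, -0.0558, 0.1119]
tool_rot: [2.893, 0.989, 1.43]
contact_force: [-0.2, 0.4, -0.0]
opening: 0.0005
```

```bash
python3 k.py
```

```text
17.6 key loc [14.  -2.7  0.4] above face along n mm 14.2 F.n -0.28 [-0.16  0.42 -0.04] x [ 0.077  0.544 -0.835]
```

Call:
{"method": "send_rows", "body": {
  "motion": [
    {"hand": -1,"slide": [9,-2.5,0.5],"spin": 0}
  ]
}}

```text
time: 17.7
tool_pos: [0.6228, -0.0526, 0.106]
tool_rot: [2.885, 0.99, 1.421]
contact_force: [-0.1, 0.5, 0.7]
opening: 0.0002
```

```bash
python3 k.py
```

```text
17.7 key loc [ 7.3 -1.9 -0.1] above face along n mm 7.4 F.n 0.23 [-0.14  0.52  0.65] x [ 0.082  0.542 -0.836]
```

Call:
{"method": "send_rows", "body": {
  "motion": [
    {"hand": -1,"slide": [6,-1.5,0],"spin": 0}
  ]
}}

```text
time: 17.8
tool_pos: [0.6223, -0.0499, 0.1016]
tool_rot: [2.881, 0.991, 1.418]
contact_force: [-0.7, 0.3, 0.0]
opening: 0.0002
```

```bash
python3 k.py
```

```text
17.8 key loc [ 2.1 -1.  -0.1] above face along n mm 2.3 F.n -0.2 [-0.66  0.33  0.03] x [ 0.083  0.542 -0.837]
```

Call:
{"method": "send_rows", "body": {
  "motion": [
    {"hand": -1,"slide": [4,-1,0],"spin": 0}
  ]
}}

```text
time: 17.9
tool_pos: [0.6222, -0.0481, 0.0987]
tool_rot: [2.878, 0.991, 1.415]
contact_force: [-0.2, -0.2, 1.7]
opening: 0.0006
```

```bash
python3 k.py
```

```text
17.9 key loc [-1.2 -0.6 -0.1] above face along n mm -1.1 F.n 1.53 [-0.2  -0.21  1.73] x [ 0.085  0.541 -0.837]
```

Contact: 1.1 mm in at 1.5 N, as expected. I'll step on towards the click at 6 mm.

Call:
{"method": "send_rows", "body": {
  "motion": [
    {"hand": -1,"slide": [3,0,0],"spin": 0}
  ]
}}

```text
time: 18.0
tool_pos: [0.6226, -0.0466, 0.0966]
tool_rot: [2.876, 0.991, 1.414]
contact_force: [-1.8, -1.2, 2.6]
opening: 0.0002
```

```bash
python3 k.py
```

```text
18.0 key loc [-3.8 -0.8 -0. ] above face along n mm -3.6 F.n 2.7 [-1.79 -1.2   2.59] x [ 0.086  0.541 -0.837]
```

Call:
{"method": "send_rows", "body": {
  "motion": [
    {"hand": -1,"slide": [2.2,0,0],"spin": 0}
  ]
}}

```text
time: 18.1
tool_pos: [0.6228, -0.0457, 0.0952]
tool_rot: [2.876, 0.991, 1.413]
contact_force: [-4.5, -4.8, 7.2]
opening: 0.0006
```

```bash
python3 k.py
```

```text
18.1 key loc [-5.4 -0.8 -0. ] above face along n mm -5.3 F.n 8.4 [-4.46 -4.81  7.24] x [ 0.086  0.541 -0.837]
```

```bash
python3 - <<'E'
from h import *
n=np.array([.061,-.570,.819])
k=np.array([.6215,-.0487,.0997])
for i in range(3):
    vision.read_camera('wrist');s=observe();print(s['time'],(s['contact_force']@n).round(2),s['contact_force'].round(2),((s['tool_pos']-k)@n*1000).round(2))
E
```

```text
18.15 7.97 [-3.22 -4.09  7.12] -5.3
18.2 7.63 [-3.61 -3.87  6.89] -5.03
18.25 7.28 [-3.04 -3.75  6.5 ] -4.84
```

Call:
{"method": "send_rows", "body": {
  "motion": [
    {"hand": -1,"slide": [0.3,0,0],"spin": 0}
  ]
}}

```text
time: 18.35
tool_pos: [0.6229, -0.0463, 0.0959]
tool_rot: [2.874, 0.992, 1.412]
contact_force: [-1.3, -1.3, 3.4]
opening: 0.0005
```

```bash
cat > hold.py <<'E'
import sys
from h import *
n=np.array([.061,-.570,.819])
k=np.array([.6215,-.0487,.0997])
for i in range(int(sys.argv[1])):
    vision.read_camera('wrist');s=observe();print(s['time'],(s['contact_force']@n).round(2),((s['tool_pos']-k)@n*1000).round(2))
E
python3 hold.py 4
```

```text
18.4 2.69 -4.45
18.45 5.04 -4.62
18.5 6.12 -4.64
18.55 5.76 -4.65
```

```bash
python3 hold.py 20
```

```text
18.6 6.69 -4.66
18.65 5.9 -4.67
18.7 5.62 -4.65
18.75 5.68 -4.66
18.8 6.48 -4.64
18.85 6.23 -4.66
18.9 6.28 -4.69
18.95 6.09 -4.66
19.0 5.7 -4.66
19.05 6.85 -4.65
19.1 5.46 -4.66
19.15 5.34 -4.66
19.2 6.23 -4.66
19.25 5.5 -4.65
19.3 5.23 -4.67
19.35 5.62 -4.64
19.4 6.01 -4.68
19.45 5.41 -4.66
19.5 5.46 -4.64
19.55 5.59 -4.66
```

Call:
{"method": "send_rows", "body": {
  "motion": [
    {"hand": -1,"slide": [4,0,0],"spin": 0},
    {"hand": -1,"slide": [3.5,0,0],"spin": 0}
  ]
}}

```text
time: 19.75
tool_pos: [0.6236, -0.043, 0.0909]
tool_rot: [2.872, 0.992, 1.411]
contact_force: [-4.6, -4.5, 10.2]
opening: -0.0003
```

```bash
python3 hold.py 2
```

```text
19.8 9.39 -10.66
19.85 9.92 -10.39
```

Call:
{"method": "send_rows", "body": {
  "motion": [
    {"hand": -1,"slide": [1.6,0,0],"spin": 0}
  ]
}}

```text
time: 19.95
tool_pos: [0.6236, -0.0427, 0.0904]
tool_rot: [2.871, 0.993, 1.41]
contact_force: [-5.0, -5.0, 10.5]
opening: 0.0003
```

```bash
python3 hold.py 2
```

```text
20.0 11.58 -10.92
20.05 11.42 -10.85
```

Call:
{"method": "send_rows", "body": {
  "motion": [
    {"hand": -1,"slide": [1.3,0,0],"spin": 0},
    {"hand": -1,"slide": [1.2,0,0],"spin": 0}
  ]
}}

```text
time: 20.25
tool_pos: [0.6237, -0.0427, 0.0904]
tool_rot: [2.869, 0.993, 1.409]
contact_force: [-5.0, -5.0, 10.3]
opening: 0.0002
```

```bash
python3 hold.py 3
```

```text
20.3 11.46 -10.9
20.35 12.06 -10.89
20.4 10.99 -10.88
```

Call:
{"method": "send_rows", "body": {
  "motion": [
    {"hand": -1,"slide": [2.2,0,0],"spin": 0}
  ]
}}

```text
time: 20.5
tool_pos: [0.6237, -0.0425, 0.0901]
tool_rot: [2.867, 0.994, 1.407]
contact_force: [-9.5, -9.4, 18.4]
opening: 0.0006
```

```bash
python3 hold.py 3
```

```text
20.55 17.5 -11.09
20.6 15.25 -11.06
20.65 15.07 -11.09
```

The key has bottomed out: 15–18 N with no further travel. Now I'll retreat along the tool axis.

Call:
{"method": "send_rows", "body": {
  "motion": [
    {"hand": -1,"slide": [-6,0,0],"spin": 0},
    {"hand": -1,"slide": [-10,0,0],"spin": 0},
    {"hand": -1,"slide": [-20,0,0],"spin": 0},
    {"hand": -1,"slide": [-40,0,0],"spin": 0},
    {"hand": -1,"slide": [-40,0,0],"spin": 0},
    {"hand": -1,"slide": [-40,0,0],"spin": 0},
    {"hand": -1,"slide": [-40,0,0],"spin": 0},
    {"hand": -1,"slide": [0,0,0],"spin": 0}
  ]
}}

```text
time: 21.45
tool_pos: [0.6054, -0.1512, 0.2591]
tool_rot: [2.874, 0.994, 1.414]
contact_force: [0.9, 0.1, 0.4]
opening: 0.0006
```

```bash
python3 s2.py; python3 - <<'E'
from h import *
P={}
for n in ['wrist','scene','top']:
    p=cam(n);P[n]=p['pixels'];np.savez(n+'12.npz',W=cloud(p),px=p['pixels'],T=p['T'])
    cv2.imwrite(f'pics/{n}12.png',p['pixels'])
cv2.imwrite('pics/scene12c.png',cv2.resize(P['scene'][130:280,220:370],None,fx=3.6,fy=3.6,interpolation=cv2.INTER_CUBIC))
d=np.load('top12.npz');W=d['W'];z=W[...,2]
m=np.zeros(z.shape,bool);m[150:240,170:240]=1;q=d['px'].astype(int)
b=m&(q.max(2)<60)&(z>.22)&(z<.27);print('tab',b.sum(),W[b].mean(0),W[b].max(0))
b=m&(q[...,2]>110)&(q[...,1]<110)&(z>.1)&(z<.16);print('rim',b.sum(),W[b].mean(0))
E
```

```text
21.45 [ 0.6054 -0.1512  0.2591] 
x [ 0.085  0.539 -0.838] tilt 33.1 y [0.987 0.068 0.144] z [ 0.135 -0.84  -0.526] [0.92 0.13 0.38] [-0.624  0.614  1.129  0.511  1.669 -0.754]
tab 51 [0.54205757 0.24280027 0.25046959] [0.55307604 0.25076878 0.26099195]
rim 105 [0.53294129 0.23923578 0.14394761]
```

View pics/scene12.png

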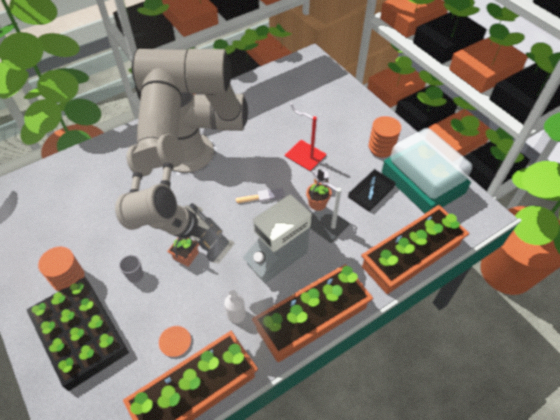

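View pics/scene12c.png

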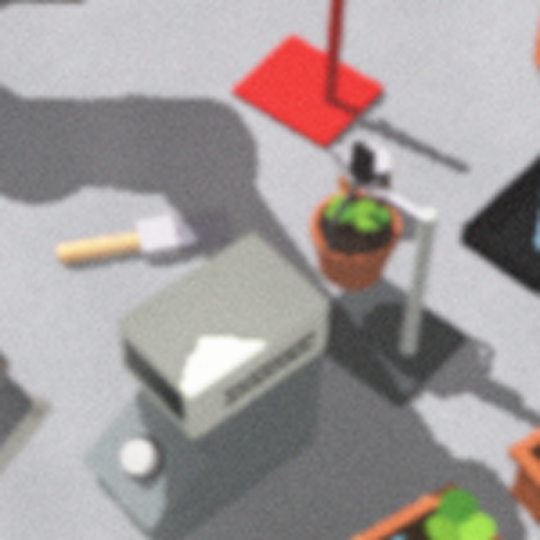

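View pics/top12.png

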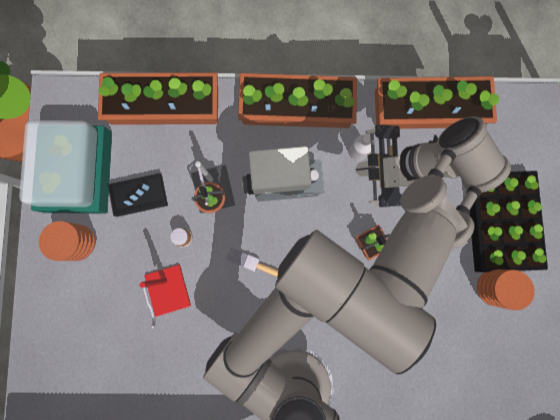

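View pics/wrist12.png

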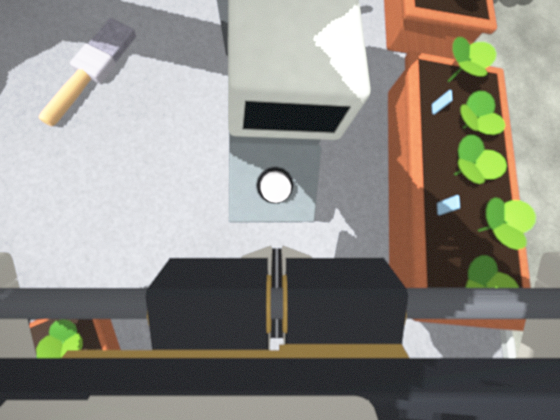

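The top view shows the pot hanging at (209,198) with its tab over the hook. The square pot (374,241), bottle (362,146) and the rest look unmoved. The key sits on its bezel at (274,185) in the wrist view. I'll check the numbers.

```bash
python3 key.py wrist12.npz 252 164 298 208; python3 - <<'E'
from h import *
a=np.load('top0.npz');b=np.load('top12.npz')
for n,(u0,v0,u1,v1,zl,zh) in dict(sq=(355,220,395,262,.04,.19),bottle=(350,132,376,165,.05,.17),saucer=(408,146,440,174,.006,.03),jar=(168,225,192,250,.03,.09),tray=(108,172,168,217,.006,.05)).items():
    r=[]
    for d in (a,b):
        W=d['W'][v0:v1,u0:u1].reshape(-1,3);W=W[(W[:,2]>zl)&(W[:,2]<zh)];r+=[np.median(W,0).round(4),len(W)]
    print(n,*r)
# stillness: two pictures spaced
p=cam('scene')
o=np.load('scene12.npz')['px'].astype(int)[170:215,300:345];q=p['pixels'].astype(int)[170:215,300:345];print('pot diff now',abs(o-q).mean())
o8=np.load('scene8.npy').astype(int)
W=cloud(cam('top'));
print(observe()['time'],observe()['contact_force'])
E
```

```text
n 668 loc mean [0.184  0.0028 0.0014] circ ((2.8163113594055176, 2.2371931076049805), 15.853023529052734) plane dx/dy,dx/dz [ 0.089 -0.006  0.184] world [ 0.6212 -0.0485  0.0997]
sq [ 0.4258 -0.2239  0.0619] 755 [ 0.4299 -0.2212  0.0626] 673
bottle [ 0.7037 -0.1884  0.1035] 401 [ 0.7026 -0.1863  0.1035] 368
saucer [ 0.6883 -0.4008  0.0114] 725 [nan nan nan] 0
jar [0.4355 0.3371 0.0678] 302 [0.4355 0.3371 0.0677] 303
tray [0.5681 0.4898 0.0193] 823 [0.5673 0.4905 0.0198] 797
pot diff now 2.4482304526748973
21.7 [-0.12020007  0.21707852  0.36555936]
  return _methods._mean(a, axis=axis, dtype=dtype,
  ret = um.true_divide(
```

```bash
python3 -c "
from h import *
print(job.hand_in(), observe()['time'])"
```

```text
the job is handed in; nothing more can be done
the job is handed in; nothing more can be done
```

The round pot is hanging on the grey stand's hook in front of the lens. I pressed the key in two stages and it came back out, and I handed the job in at about 21.7 s. No verdict was reported.

- **Hanging:** I gripped the pot by its tab and lowered it onto the seat. One step pressed it down with up to about 10 N, so I backed off before letting go. Later pictures show the tab over the hook seat.
- **Key:** I tilted the tool to about 34° by pushing the arm past its reach.
  - **First click:** one step briefly pushed at about 8.4 N, which may have moved the second stage by about 0.6 mm. I eased off and held steady at 5 to 7 N for about 1.1 s.
  - **Full press:** I pressed until the key stopped moving, at 15 to 18 N. Afterwards its face measured within 0.5 mm of where it started.
- **Last checks:**
  - The force on the tool was only sensor noise.
  - The jar, tray and bottle were within about 2.5 mm of their starting positions.
  - The square pot read about 5 mm off. The arm partly hid it from the top camera and it looked upright in place, so I don't think it moved.
  - The saucer was hidden from the top camera but looked undisturbed in the scene view.
  - I did not re-measure the cup or brush; they looked in place in the pictures.
  - I compared two pictures of the hanging pot about a quarter of a second apart. The difference was small, about image-noise level, so it looked still.

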